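Reload and clamp the clinic's water filter

TASK

Put the clinic's water filter back together: discard the snapped candles into the yellow waste tub, stand every sound candle fully home in a socket of the filter base and a blanking plug in each socket left over. Then put the cover squarely on the base, swing both halves of the clamp ring fully shut round the two flanges and close the latch over the gap; leave the amber bottle and the brush where they are.

Things in the scene. Friction and masses are not known exactly. Their poses are not given: they have to be found in the camera images.
- candle_a_mid (a point): ceramic filter candle upright in the rack (None if absent), 33 mm across, on a blue cap 36 mm across, 14 mm high; under it a tapered stem 22 mm across, 14 mm long. Sound: 84 mm high from cap's underside to rounded tip; snapped: ragged flat top at 50 to 62 mm. Letters tell nothing. Point: on the axis, half that height (42, or 25 to 31 mm) above the cap's underside; z up the candle. 60 to 90 g
- candle_b_mid (a point): ceramic filter candle upright in the rack (None if absent), 33 mm across, on a blue cap 36 mm across, 14 mm high; under it a tapered stem 22 mm across, 14 mm long. Sound: 84 mm high from cap's underside to rounded tip; snapped: ragged flat top at 50 to 62 mm. Letters tell nothing. Point: on the axis, half that height (42, or 25 to 31 mm) above the cap's underside; z up the candle. 60 to 90 g
- candle_c_mid (a point): ceramic filter candle upright in the rack (None if absent), 33 mm across, on a blue cap 36 mm across, 14 mm high; under it a tapered stem 22 mm across, 14 mm long. Sound: 84 mm high from cap's underside to rounded tip; snapped: ragged flat top at 50 to 62 mm. Letters tell nothing. Point: on the axis, half that height (42, or 25 to 31 mm) above the cap's underside; z up the candle. 60 to 90 g
- candle_d_mid (a point): ceramic filter candle upright in the rack (None if absent), 33 mm across, on a blue cap 36 mm across, 14 mm high; under it a tapered stem 22 mm across, 14 mm long. Sound: 84 mm high from cap's underside to rounded tip; snapped: ragged flat top at 50 to 62 mm. Letters tell nothing. Point: on the axis, half that height (42, or 25 to 31 mm) above the cap's underside; z up the candle. 60 to 90 g
- candle_e_mid (a point): ceramic filter candle upright in the rack (None if absent), 33 mm across, on a blue cap 36 mm across, 14 mm high; under it a tapered stem 22 mm across, 14 mm long. Sound: 84 mm high from cap's underside to rounded tip; snapped: ragged flat top at 50 to 62 mm. Letters tell nothing. Point: on the axis, half that height (42, or 25 to 31 mm) above the cap's underside; z up the candle. 60 to 90 g
- plug_a_mid (a point): orange blanking plug upright in the rack: disc 36 mm across, 12 mm high, round handle 24 mm across on it, 68 mm high in all above the disc's underside; below it a stem like the candles'. Point: on the axis, 34 mm above the disc's underside; z up. 40 g
- plug_b_mid (a point): the other blanking plug, the same. The fixed white rack: top 30 mm above the desk, on which caps and discs rest; wells 26 mm wide in two rows of four, rows 90 mm apart, wells 56 mm apart along a row; rows lie roughly across the line from the robot to the rack
- cover_knob (a point): centre of the black knob (32 mm across, 24 mm high) of the steel cover, a bell standing open end down on the desk: 130 mm across (124 mm inside), 120 mm high (114 mm inside) without the knob, flange 156 mm across and 6 mm thick round its lower rim. Point: on the axis, 142 mm above the flange's underside; z up. About 0.6 kg; turned any way it fits
- filter_c (a point): centre of the fixed round base's joint face, 52 mm above the desk: steel flange 156 mm across; a bevelled step 120 mm across and 6 mm high on it centres the cover, whose flange then lies flat on this one. x axis: from the latch side (front) to the clamp ring's hinge behind; z up. The hinge pin of both clamp halves stands upright 92 mm from this point along +x
- socket_1 (a point): mouth centre of one of three upright black sockets on the base, 74 mm above the desk: tube of 26 mm bore, 38 mm outside, 16 mm deep, for the stem of a candle or plug, whose cap or disc then rests on the tube's top. The three stand on a circle of 34 mm radius, 59 mm apart
- socket_2 (a point): mouth centre of one of three upright black sockets on the base, 74 mm above the desk: tube of 26 mm bore, 38 mm outside, 16 mm deep, for the stem of a candle or plug, whose cap or disc then rests on the tube's top. The three stand on a circle of 34 mm radius, 59 mm apart
- socket_3 (a point): mouth centre of one of three upright black sockets on the base, 74 mm above the desk: tube of 26 mm bore, 38 mm outside, 16 mm deep, for the stem of a candle or plug, whose cap or disc then rests on the tube's top. The three stand on a circle of 34 mm radius, 59 mm apart
- jaw_left (a joint): clamp half on the base's +y side (rad): 0 shut round the flanges, positive swung open outwards, to 1.1. Friction 0.12 N m holds it anywhere. Aluminium channel, 177 mm across shut, 34 to 64 mm above the desk; its upper lip has 2 mm to spare over the flange of a cover fully home, and bars the cover's way on or off unless both halves are open by over 0.6
- jaw_right (a joint): the other clamp half, on the base's -y side, the same: 0 shut, positive open outwards (rad, to 1.1)
- latch (a joint): hooked cam latch on an upright pivot at the front end of the right clamp half (rad): 0 fully closed, its bar across the gap along the base's +y and its hook behind the pin on the left half's end; positive swung out to the front, to 1.7. The hook goes behind the pin only with both halves shut (about 5 mm of gap to spare). Friction 0.05 N m holds it anywhere
- jaw_left_grip (a point): point to grip on the left clamp half's upright round black post, 14 mm across, top 128 mm above the desk; point on its axis, 112 mm above the desk, 105 mm from the base's axis when shut. It moves on an arc about the hinge pin (see filter_c), counter-clockwise seen from above to shut
- jaw_right_grip (a point): point to grip on the right clamp half's upright round black post, 14 mm across, top 128 mm above the desk; point on its axis, 112 mm above the desk, 105 mm from the base's axis when shut. It moves on an arc about the hinge pin (see filter_c), clockwise seen from above to shut
- latch_grip (a point): point to grip on the latch's upright round red post, 14 mm across, top 126 mm above the desk; point on its axis, 112 mm above the desk, on an arc of 73 mm about the pivot, clockwise from above to close. With the right half shut the pivot is at -103 mm x, -24 mm y from filter_c in its axes, and the closed post at -114 mm x, +48 mm y
- tub: yellow open waste tub, 150 by 150 mm outside, 75 mm high, walls 4 mm, fixed to the desk; origin under its centre
- tincture: bystander, to be left alone: amber bottle, 48 mm across, 100 mm tall; origin at its underside
- brush: bystander, to be left alone: green scrubbing brush lying flat, 170 mm long; origin at its underside
Mind the look-alikes: they are no part of the job. What is shaped like the part that bears plug_a_mid but green is not meant.

How it is judged:
On the way, in this order (a step that is already met when the one before it is completed fails the run):
1. every sound candle stands home in a socket and every socket holds a candle or a plug (((horizontal distance between candle_a_mid and socket_1 below 0.006 m and height (world z) of candle_a_mid below 0.12 m and angle between candle_a_mid's own z axis and vertical below 0.12 rad) or (horizontal distance between candle_a_mid and socket_2 below 0.006 m and height (world z) of candle_a_mid below 0.12 m and angle between candle_a_mid's own z axis and vertical below 0.12 rad) or (horizontal distance between candle_a_mid and socket_3 below 0.006 m and height (world z) of candle_a_mid below 0.12 m and angle between candle_a_mid's own z axis and vertical below 0.12 rad)) and ((horizontal distance between candle_b_mid and socket_1 below 0.006 m and height (world z) of candle_b_mid below 0.12 m and angle between candle_b_mid's own z axis and vertical below 0.12 rad) or (horizontal distance between candle_b_mid and socket_2 below 0.006 m and height (world z) of candle_b_mid below 0.12 m and angle between candle_b_mid's own z axis and vertical below 0.12 rad) or (horizontal distance between candle_b_mid and socket_3 below 0.006 m and height (world z) of candle_b_mid below 0.12 m and angle between candle_b_mid's own z axis and vertical below 0.12 rad)) and ((horizontal distance between candle_c_mid and socket_1 below 0.006 m and height (world z) of candle_c_mid below 0.12 m and angle between candle_c_mid's own z axis and vertical below 0.12 rad) or (horizontal distance between candle_c_mid and socket_2 below 0.006 m and height (world z) of candle_c_mid below 0.12 m and angle between candle_c_mid's own z axis and vertical below 0.12 rad) or (horizontal distance between candle_c_mid and socket_3 below 0.006 m and height (world z) of candle_c_mid below 0.12 m and angle between candle_c_mid's own z axis and vertical below 0.12 rad)) and ((horizontal distance between candle_a_mid and socket_1 below 0.006 m and height (world z) of candle_a_mid below 0.12 m and angle between candle_a_mid's own z axis and vertical below 0.12 rad) or (horizontal distance between candle_b_mid and socket_1 below 0.006 m and height (world z) of candle_b_mid below 0.12 m and angle between candle_b_mid's own z axis and vertical below 0.12 rad) or (horizontal distance between candle_c_mid and socket_1 below 0.006 m and height (world z) of candle_c_mid below 0.12 m and angle between candle_c_mid's own z axis and vertical below 0.12 rad) or (horizontal distance between plug_a_mid and socket_1 below 0.006 m and height (world z) of plug_a_mid below 0.112 m and angle between plug_a_mid's own z axis and vertical below 0.12 rad) or (horizontal distance between plug_b_mid and socket_1 below 0.006 m and height (world z) of plug_b_mid below 0.112 m and angle between plug_b_mid's own z axis and vertical below 0.12 rad)) and ((horizontal distance between candle_a_mid and socket_2 below 0.006 m and height (world z) of candle_a_mid below 0.12 m and angle between candle_a_mid's own z axis and vertical below 0.12 rad) or (horizontal distance between candle_b_mid and socket_2 below 0.006 m and height (world z) of candle_b_mid below 0.12 m and angle between candle_b_mid's own z axis and vertical below 0.12 rad) or (horizontal distance between candle_c_mid and socket_2 below 0.006 m and height (world z) of candle_c_mid below 0.12 m and angle between candle_c_mid's own z axis and vertical below 0.12 rad) or (horizontal distance between plug_a_mid and socket_2 below 0.006 m and height (world z) of plug_a_mid below 0.112 m and angle between plug_a_mid's own z axis and vertical below 0.12 rad) or (horizontal distance between plug_b_mid and socket_2 below 0.006 m and height (world z) of plug_b_mid below 0.112 m and angle between plug_b_mid's own z axis and vertical below 0.12 rad)) and ((horizontal distance between candle_a_mid and socket_3 below 0.006 m and height (world z) of candle_a_mid below 0.12 m and angle between candle_a_mid's own z axis and vertical below 0.12 rad) or (horizontal distance between candle_b_mid and socket_3 below 0.006 m and height (world z) of candle_b_mid below 0.12 m and angle between candle_b_mid's own z axis and vertical below 0.12 rad) or (horizontal distance between candle_c_mid and socket_3 below 0.006 m and height (world z) of candle_c_mid below 0.12 m and angle between candle_c_mid's own z axis and vertical below 0.12 rad) or (horizontal distance between plug_a_mid and socket_3 below 0.006 m and height (world z) of plug_a_mid below 0.112 m and angle between plug_a_mid's own z axis and vertical below 0.12 rad) or (horizontal distance between plug_b_mid and socket_3 below 0.006 m and height (world z) of plug_b_mid below 0.112 m and angle between plug_b_mid's own z axis and vertical below 0.12 rad))), for 0.2 s.
2. the cover sits squarely on the base's flange (horizontal distance between cover_knob and filter_c below 0.005 m and height (world z) of cover_knob below 0.198 m and angle between cover_knob's own z axis and vertical below 0.05 rad), for 0.2 s.
3. both clamp halves are shut round the flanges (all of step 2 and value of joint each of jaw_left, jaw_right below 0.06 rad), for 0.2 s.
4. the latch is closed (all of step 3 and value of joint latch below 0.12 rad), for 0.2 s.
At the end, for the whole second after the job is handed in: sound candles, and a plug in each socket left over, upright in sockets (6 mm off axis, 4 mm off seat at most); snapped candles in the tub; cover home (5 mm off axis, 4 mm in height, 0.05 rad); both clamp halves within 0.06 rad of shut, latch within 0.12 rad (all of step 1 and all of step 4 and x of candle_d_mid in the frame of tub between -0.075 and 0.075 m and y of candle_d_mid in the frame of tub between -0.075 and 0.075 m and height (world z) of each of candle_d_mid, candle_e_mid below 0.075 m and x of candle_e_mid in the frame of tub between -0.075 and 0.075 m and y of candle_e_mid in the frame of tub between -0.075 and 0.075 m); the robot touches nothing.
It fails at once if a bystander is moved more than 3 cm (distance of any of tincture, brush from where it was at the start of the episode above 0.03 m).
Of candle_a, candle_b, candle_c only 1 to 3 are there at a start; the rules pass over those that are not, and their reading is None.
Of candle_d, candle_e only 1 to 2 are there at a start; the rules pass over those that are not, and their reading is None.
At some moment in a run one of cover may be knocked a few centimetres aside while the robot is not near it.
It also fails if it takes over 210 s, if anything falls off the work surface, if the arm or the gripper's body presses on something with over 40 N, if the wrist force passes 120 N, or if a joint passes its speed limit or range.

ROBOT

A 6-joint arm with a two-finger parallel gripper is mounted at the origin on the work surface. World frame = base frame: x ahead of the robot, y to its left, z up, the work surface at z = 0. Lengths are in m, angles in rad, forces in N, time in s.
With the tool pointing down it reaches from about 0.375 to 0.9 m from the base axis. Payload 3.1 kg.
Tool frame: the origin (TCP) lies between the finger pads; the fingertips stand 17 mm ahead of it and the grasp point (between the pads) lies 2 mm behind it (robot.nose_length is the distance from the TCP to the fingertips, in m); z points along the fingers, y is the line along which they close (so a half turn about z gives the same grasp; the last joint's range is limited). The gripper opens to 87 mm and grips with 3 to 60 N. Pads are 19 mm wide; open, the fingers measure 117 mm over their backs; the gripper's body (75 mm by 190 mm) begins 51 mm behind the grasp point.
Start: joints at [-1.45, 0.527, 1.433, -0, 1.181, -0.178], TCP at [0.184, -0.597, 0.24] pointing down, gripper open.
Joint ranges: [-3.08, 3.08], [-0.75, 2.2], [0.22, 2.44], [-1.43, 4.57], [0, 2.65], [-2.85, 2.85]. Speed limits (rad/s): [2.79, 2.79, 3.14, 3.14, 3.14, 3.14].

INTERFACE

Orientations are given as a unit quaternion [x, y, z, w].
In Python, from rig import robot, cams gives the robot as it stands.
- The arm moves only by the shell command python3 -m pendant 'ROWS' [FORCE]. ROWS is JSON, a list of rows, each an object with "jaw": the opening, from 0 (shut) to 1 (fully open); "linear": the shift along the tool's x, y, z in cm, a list of three; "twist": the turn about the tool's z in degrees. A call has 1 to 12 rows; each row shifts and turns the commanded pose from where the row before left it, along the tool's axes as they then stand; what a row does not reach is not made up. A row lasts 1/12 s, in which the tool goes at most 41.7 mm and 7.16 degrees, less where a joint would pass 70% of its speed; a pose out of reach is approached as far as the arm can. A call is refused whole if a number of a shift passes 4.17 or a number of a turn 7.16, either way. A call with a gripper value outside its range is refused whole. The fingers move at their own pace and stop on an object; FORCE is the grip in N (left out, the last holds). Time passes only in rows, so rows that do not move let the fingers close. It gives the time, the measured TCP pose, the force, the opening and the grip force at its end, in the units of the state.
- robot.get_obs(): the state, without advancing time (a new reading comes with each control period).
- cams.camera(name): name is "scene" or "top"; returns a dict with "color" (480x640x3 uint8, blue, green, red), "depth" (480x640 float32, m along the optical axis (not along the pixel's ray), 0 where there is no reading), "fov_y" (degrees; the focal length in pixels is half the picture's height over the tangent of half this angle, whatever the lens; pixels are square), "cx", "cy" (the principal point, pixels), "view" (4x4, takes a point from world to camera coordinates). Camera axes: x right, y down, z forward; pixel columns grow to the right and rows downward; lengths in m; the calibration is good to about 2 mm. A picture is of the moment at which its call begins.
- robot.hand_in(): hands the job in; it is judged then, once.
The state is a dict: "time": time; "q": joint angles; "joint_velocities": joint speeds; "joint_torque": joint torques, N m; "position": TCP position; "tool_rot": TCP orientation; "ft_force": force on the tool from outside, world axes, zero at the start; "moment": the same for the moment, N m; "grip_width": finger opening in m; "grip_force": force on a finger pad.
Only numpy, scipy, OpenCV 4.12 (cv2) and the standard library are available. Lean on these libraries where they do the work, as an engineer would, in place of code of your own. Each camera call takes 0.05 s, during which the arm holds its last target. There are 200 camera calls.

## Working session

There is one attempt and no reset: what is moved stays moved. The work goes in short steps, Python scripts to look and compute and a shell command to move; the robot and the scene stay as the last step left them, time stands still between calls to the robot, and variables do not carry over. Pictures are saved under pics/ and viewed, at most 14 in all, crops included, and the job is handed in when it is done.

```bash
ls; mkdir -p pics
python3 - <<'E'
from rig import robot,cams
import cv2,numpy as np
for n in("scene","top"):
    c=cams.camera(n);cv2.imwrite(f"pics/{n}0.png",c["color"]);np.savez(f"pics/{n}0.npz",**c)
    print(n,c["fov_y"],c["cx"],c["cy"],np.round(c["view"],3).tolist(),(c["depth"]>0).mean())
o=robot.get_obs();print(o)
E
```

```text
pics
scene 45.87967323810991 317.6743939440705 235.2624593161841 [[-0.676, 0.736, 0.011, 0.356], [0.458, 0.433, -0.776, -0.151], [-0.577, -0.52, -0.63, 1.662], [0.0, 0.0, 0.0, 1.0]] 0.9958561197916667
top 43.158643303357366 323.63555664359984 246.7487116338656 [[-0.007, -1.0, 0.015, -0.004], [-0.982, 0.004, -0.186, 0.556], [0.186, -0.016, -0.982, 1.455], [0.0, 0.0, 0.0, 1.0]] 0.9960970052083333
{'time': 0.1, 'q': array([-1.45050680e+00,  5.28361284e-01,  1.43378122e+00, -1.76825668e-05,
        1.18137688e+00, -1.78490923e-01]), 'joint_velocities': array([ 0.00097265, -0.00130298, -0.00309908, -0.00151152, -0.0003389 ,
       -0.00050273]), 'joint_torque': array([-1.32807327e-04, -4.40984416e+01, -1.77150589e+01,  6.35915785e-02,
        5.33412199e-02, -4.18193736e-05]), 'position': array([ 0.18392468, -0.59667129,  0.23867452]), 'tool_rot': array([ 9.88861058e-01,  1.48838433e-01,  1.98579544e-05, -9.63193289e-04]), 'ft_force': array([-0.27669945,  0.91544041, -0.7814289 ]), 'moment': array([ 0.00826019,  0.00512334, -0.00559856]), 'grip_force': 0.0, 'grip_width': 0.08727698744240096}
```

View pics/scene0.png

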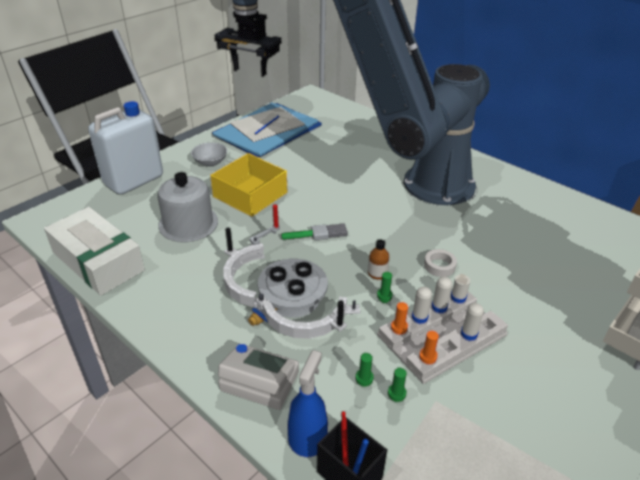

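View pics/top0.png

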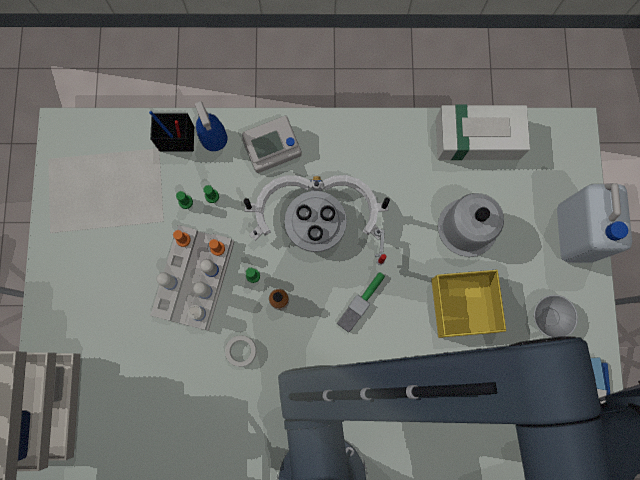

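The scene camera shows the rack at (440,330) with four candles and two orange plugs. The filter base with the open ring is at (290,290), the cover at (187,205) and the tub at (250,185). In the top view the base is at (315,220), the cover at (475,222), the tub at (470,303), the red latch post at (381,259) and the black jaw posts at (248,204) and (386,203).

```bash
cat > h.py <<'E'
import numpy as np,cv2
from scipy.optimize import least_squares
from scipy.ndimage import label
def cloud(c):
    h,w=c["depth"].shape;f=h/2/np.tan(np.radians(float(c["fov_y"]))/2)
    v,u=np.mgrid[:h,:w];d=c["depth"]
    P=np.stack([(u-c["cx"])/f*d,(v-c["cy"])/f*d,d],-1);V=c["view"]
    return (P-V[:3,3])@V[:3,:3]
def both(take=True,tag="0"):
    out=[]
    for n in("top","scene"):
        if take:
            from rig import cams
            c=cams.camera(n)
        else: c=dict(np.load(f"pics/{n}{tag}.npz"))
        hsv=cv2.cvtColor(c["color"],cv2.COLOR_BGR2HSV)
        out.append((cloud(c),hsv,c))
    return out
def sel(o,hlo,hhi,zlo,zhi,box=None,s=100,v=30,smax=256,vmax=256):
    P,H,_=o;m=(H[...,0]>=hlo)&(H[...,0]<=hhi)&(H[...,1]>=s)&(H[...,1]<=smax)&(H[...,2]>=v)&(H[...,2]<=vmax)&(P[...,2]>zlo)&(P[...,2]<zhi)&(o[2]["depth"]>0)
    if box: m&=(P[...,0]>box[0])&(P[...,0]<box[1])&(P[...,1]>box[2])&(P[...,1]<box[3])
    return m
def blobs(o,m,n=8):
    L,k=label(m,np.ones((3,3)));r=[]
    for i in range(1,k+1):
        q=o[0][L==i]
        if len(q)>=n:r.append((len(q),np.median(q,0).round(4).tolist(),q[:,2].max().round(4)))
    return r
def circ(Q,R,c0):
    r=least_squares(lambda c:np.hypot(*(Q[:,:2]-c).T)-R,c0,loss="soft_l1",f_scale=.001)
    return r.x
E
python3 - <<'E'
from h import *
for o,n in zip(both(False),("top","scene")):
    print(n)
    for k,a in dict(orange=(5,14,.02,.13),green=(40,85,.01,.13),blue=(105,125,.02,.06,(.2,.8,.1,.6)),yellow=(22,32,.0,.09),brown=(5,20,.005,.12,(.3,.6,0,.2))).items():
        print(k,[b for b in blobs(o,sel(o,*a))])
    print("red",blobs(o,np.logical_or(sel(o,0,4,.03,.2),sel(o,176,180,.03,.2))))
    print("black",blobs(o,sel(o,0,180,.03,.2,(.2,.9,-.6,.5),0,0,256,45)))
    print("tall",blobs(o,sel(o,0,180,.06,.125,(.3,.8,.2,.5),0,90,60)))
E
```

```text
top
orange [(208, [0.5752, 0.3407, 0.0671], np.float64(0.1079)), (198, [0.5522, 0.2546, 0.0663], np.float64(0.1053)), (183, [0.4226, 0.1033, 0.0705], np.float64(0.1015))]
green [(323, [0.8357, -0.3581, 0.0813], np.float64(0.0905)), (185, [0.6913, 0.2755, 0.0514], np.float64(0.0894)), (193, [0.6763, 0.3412, 0.0516], np.float64(0.0873)), (166, [0.4849, 0.168, 0.0577], np.float64(0.0893)), (214, [0.4621, -0.1311, 0.018], np.float64(0.0292))]
blue [(27, [0.4921, 0.259, 0.0426], np.float64(0.0514))]
yellow [(3884, [0.4166, -0.3712, 0.0068], np.float64(0.0852))]
brown [(210, [0.4228, 0.1011, 0.0705], np.float64(0.1015))]
red [(46, [0.8511, 0.3554, 0.1054], np.float64(0.1468)), (47, [0.5162, -0.145, 0.1215], np.float64(0.1305))]
black [(884, [0.852, 0.3772, 0.0666], np.float64(0.1357)), (59, [0.7991, -0.3611, 0.0541], np.float64(0.078)), (11, [0.6953, 0.2684, 0.0451], np.float64(0.0718)), (13, [0.68, 0.3349, 0.0619], np.float64(0.0783)), (53, [0.6524, -0.1565, 0.1116], np.float64(0.1356)), (51, [0.6523, 0.1764, 0.1113], np.float64(0.1333)), (98, [0.6378, 0.041, 0.0723], np.float64(0.0835)),
[... 1314 characters left out ...]
9)), (300, [0.8577, 0.3596, 0.0832], np.float64(0.1459))]
black [(116, [0.626, -0.3698, 0.1495], np.float64(0.1582)), (59, [0.663, -0.1517, 0.1017], np.float64(0.1298)), (50, [0.4376, 0.1094, 0.0987], np.float64(0.1029)), (130, [0.5947, 0.017, 0.0706], np.float64(0.0769)), (132, [0.644, -0.014, 0.0708], np.float64(0.0778)), (129, [0.6477, 0.0448, 0.071], np.float64(0.0768)), (88, [0.6638, 0.1846, 0.1029], np.float64(0.1292)), (1992, [0.8632, 0.3749, 0.0712], np.float64(0.0942))]
tall [(265, [0.406, 0.3054, 0.0842], np.float64(0.0947)), (387, [0.4623, 0.2927, 0.0958], np.float64(0.1172)), (392, [0.5162, 0.2794, 0.0956], np.float64(0.1171)), (421, [0.4849, 0.3791, 0.0968], np.float64(0.1183))]
```

Run:
```python
from h import *
O=both(False)
a=O[0][2]["color"][165:275,235:400];b=O[1][2]["color"][215:345,215:365]
a=cv2.resize(a,(480,320),interpolation=cv2.INTER_CUBIC);b=cv2.resize(b,(369,320),interpolation=cv2.INTER_CUBIC)
cv2.imwrite("pics/c1.png",cv2.resize(np.hstack([a,b]),(799,301)))
# fits
def fit(c0,R,z0,z1,rad):
    r=[]
    for k in (O,O[:1],O[1:]):
        Q=np.vstack([o[0][(o[0][...,2]>z0)&(o[0][...,2]<z1)&(np.hypot(o[0][...,0]-c0[0],o[0][...,1]-c0[1])<rad)] for o in k])
        try:r+= [len(Q),circ(Q,R,c0).round(4)]
        except Exception as e:r+=[len(Q),None]
    return r
for n,c in dict(s1=(.51,.277),s2=(.457,.289),s3=(.478,.374),sn=(.402,.302)).items(): print(n,fit(c,.0165,.055,.08,.027))
print("cover",fit((.61,-.37),.065,.03,.10,.075),fit((.61,-.37),.016,.128,.142,.03))
for n,c in dict(jl=(.655,.181),jr=(.655,-.154),la=(.52,-.143)).items(): print(n,fit(c,.007,.09,.122,.022))
print("basebody",fit((.62,.013),.078,.036,.05,.085))
for o in O:
    # step top / flange z
    m=sel(o,0,180,.04,.07,(.54,.70,-.065,.09),0,60,80);q=o[0][m];print(np.histogram(q[:,2],10))
    q=o[0][sel(o,20,34,.06,.09,(.2,.6,-.6,-.2))];print("tub",np.percentile(q,[1,99],axis=0).round(3).tolist())
    q=o[0][sel(o,0,180,.15,.165,(.5,.75,-.45,-.3),0,0,256,50)];print("knobtop",q.mean(0),np.median(q,0),len(q))
```

```text
s1 [168, array([0.505 , 0.2735]), 32, array([0.5037, 0.2733]), 136, array([0.5054, 0.2735])]
s2 [160, array([0.4506, 0.2878]), 28, array([0.4494, 0.2878]), 132, array([0.451 , 0.2878])]
s3 [187, array([0.4737, 0.3747]), 37, array([0.4725, 0.3746]), 150, array([0.4739, 0.3748])]
sn [160, array([0.3966, 0.3018]), 31, array([0.395 , 0.3019]), 129, array([0.397 , 0.3017])]
cover [1495, array([ 0.6188, -0.3808]), 452, array([ 0.6174, -0.3814]), 1043, array([ 0.6198, -0.381 ])] [69, array([ 0.6194, -0.3807]), 19, array([ 0.6172, -0.3814]), 50, array([ 0.6203, -0.3807])]
jl [100, array([0.6586, 0.18  ]), 22, array([0.6574, 0.1792]), 78, array([0.659 , 0.1803])]
jr [88, array([ 0.659 , -0.1569]), 22, array([ 0.6576, -0.158 ]), 66, array([ 0.6596, -0.1568])]
la [83, array([ 0.5218, -0.1458]), 18, array([ 0.5198, -0.1469]), 65, array([ 0.5227, -0.1459])]
basebody [633, array([0.6248, 0.0144]), 350, array([0.6247, 0.0144]), 283, array([0.6248, 0.0143])]
(array([ 12,  45, 209, 424, 576, 610, 453, 186,  41,  13]), array([0.04041579, 0.0433716 , 0.04632741, 0.04928323, 0.05223904,
       0.05519485, 0.05815067, 0.06110648, 0.06406229, 0.06701811,
       0.06997392]))
tub [[0.336, -0.44, 0.06], [0.492, -0.282, 0.082]]
knobtop [ 0.61470756 -0.37959004  0.154481  ] [ 0.61460214 -0.37935926  0.15434088] 116
(array([ 29,  42,  75, 488, 545, 504, 451,  78,  11,   6]), array([0.04002072, 0.04301632, 0.04601193, 0.04900753, 0.05200313,
       0.05499874, 0.05799434, 0.06098994, 0.06398555, 0.06698115,
       0.06997675]))
tub [[0.34, -0.439, 0.06], [0.498, -0.28, 0.078]]
knobtop [ 0.62449044 -0.37463279  0.15346943] [ 0.62495438 -0.3743925   0.15347624] 57
```

View pics/c1.png

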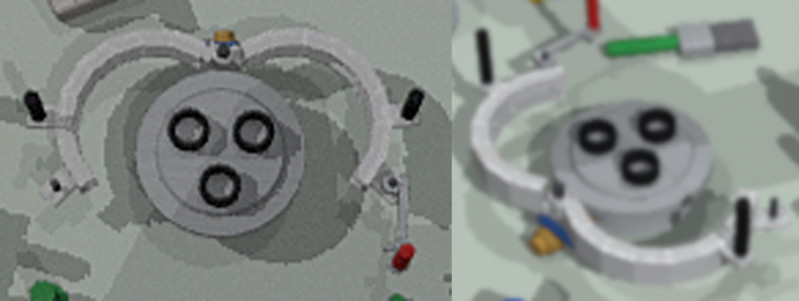

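The crop shows the three black sockets at (188,129), (253,130) and (219,185), the hinge behind (up, towards world +x), and the latch post at bottom right.

```bash
cat >> h.py <<'E'
def sockets(O):
    S=[(.641,.043),(.640,-.0155),(.590,.0145)];res=[]
    for k in ([0],[1],[0,1]):
        Qs=[]
        for c in S:
            q=[]
            for i in k:
                P,H,_=O[i];m=(H[...,2]<60)&(P[...,2]>.0715)&(P[...,2]<.08)&(np.hypot(P[...,0]-c[0],P[...,1]-c[1])<.026);q.append(P[m])
            Qs.append(np.vstack(q))
        def f(p):
            r=[]
            for j,Q in enumerate(Qs):
                a=p[2]+j*2*np.pi/3*(-1);r.append(np.hypot(Q[:,0]-p[0]-.034*np.cos(a),Q[:,1]-p[1]-.034*np.sin(a))-.016)
            return np.concatenate(r)
        p=least_squares(f,[.624,.014,1.05],loss="soft_l1",f_scale=.001).x
        res.append((p,[len(q) for q in Qs],[(p[0]+.034*np.cos(p[2]-j*2*np.pi/3),p[1]+.034*np.sin(p[2]-j*2*np.pi/3)) for j in range(3)],np.std(f(p))))
    return res
E
python3 - <<'E'
from h import *
for r in sockets(both(False)): print(np.round(r[0],4),r[1],np.round(r[2],4).tolist(),r[3])
from scipy.spatial.transform import Rotation as R
from rig import robot
o=robot.get_obs();print(R.from_quat(o["tool_rot"]).as_matrix().round(3))
E
```

```text
[0.6226 0.0133 1.0161] [61, 61, 69] [[0.6405, 0.0422], [0.6387, -0.0166], [0.5886, 0.0144]] 0.0015555856200829953
[0.6283 0.0161 1.0158] [72, 72, 69] [[0.6462, 0.045], [0.6443, -0.0138], [0.5943, 0.0172]] 0.0017989985685501163
[0.6256 0.0149 1.0191] [133, 133, 138] [[0.6434, 0.0438], [0.6418, -0.015], [0.5916, 0.0158]] 0.0027490847302726732
[[ 0.956  0.294 -0.   ]
 [ 0.294 -0.956  0.002]
 [ 0.    -0.002 -1.   ]]
```

```bash
cat > to.py <<'E'
import sys,numpy as np
from scipy.spatial.transform import Rotation as R
from rig import robot
o=robot.get_obs();M=R.from_quat(o["tool_rot"]).as_matrix();p=o["position"].copy()
print("t",round(o["time"],1),"p",p.round(4),"yaw",round(np.degrees(np.arctan2(M[1,0],M[0,0])),2),"w",round(o["grip_width"],4),"gf",round(o["grip_force"],1),"F",o["ft_force"].round(1))
if len(sys.argv)>1 and sys.argv[1][0]=="y":  # assume this yaw (deg), tool down
    a=np.radians(float(sys.argv.pop(1)[1:]));M=np.array([[np.cos(a),np.sin(a),0],[np.sin(a),-np.cos(a),0],[0,0,-1]])
for s in sys.argv[1:]:
    q=np.array([float(v) for v in s.split(",")]);d=M.T@(q-p)*100;n=int(np.ceil(np.linalg.norm(d)/4.05));p=q
    print(s,"delta",d.round(2),"rows",n,"each",(d/max(n,1)).round(2))
E
python3 -m pendant '[{"jaw":1,"linear":[0,0,0],"twist":6.4},{"jaw":1,"linear":[0,0,0],"twist":6.4},{"jaw":1,"linear":[0,0,0],"twist":6.4},{"jaw":1,"linear":[0,0,0],"twist":6.4},{"jaw":1,"linear":[0,0,0],"twist":6.4}]' 25; python3 to.py y-14.8 .42,-.36,.24 .3966,.3018,.24 .3966,.3018,.066
```

```text
time: 0.52
position: [0.184, -0.5969, 0.239]
tool_rot: [0.991, -0.132, -0.0, -0.001]
ft_force: [-0.3, 0.1, -0.4]
grip_width: 0.0872
grip_force: 0.0
t 0.5 p [ 0.184  -0.5969  0.239 ] yaw -15.2 w 0.0872 gf 0.0 F [-0.3  0.1 -0.4]
.42,-.36,.24 delta [ 16.77 -28.93  -0.1 ] rows 9 each [ 1.86 -3.21 -0.01]
.3966,.3018,.24 delta [-19.17 -63.39   0.  ] rows 17 each [-1.13 -3.73  0.  ]
.3966,.3018,.066 delta [ 0.   0.  17.4] rows 5 each [0.   0.   3.48]
```

```bash
python3 -m pendant '[{"jaw":1,"linear":[1.86,-3.21,0],"twist":0},{"jaw":1,"linear":[1.86,-3.21,0],"twist":0},{"jaw":1,"linear":[1.86,-3.21,0],"twist":0},{"jaw":1,"linear":[1.86,-3.21,0],"twist":0},{"jaw":1,"linear":[1.86,-3.21,0],"twist":0},{"jaw":1,"linear":[1.86,-3.21,0],"twist":0},{"jaw":1,"linear":[1.86,-3.21,0],"twist":0},{"jaw":1,"linear":[1.86,-3.21,0],"twist":0},{"jaw":1,"linear":[1.86,-3.21,0],"twist":0}]' | head -2
python3 -m pendant '[{"jaw":1,"linear":[-1.13,-3.73,0],"twist":0},{"jaw":1,"linear":[-1.13,-3.73,0],"twist":0},{"jaw":1,"linear":[-1.13,-3.73,0],"twist":0},{"jaw":1,"linear":[-1.13,-3.73,0],"twist":0},{"jaw":1,"linear":[-1.13,-3.73,0],"twist":0},{"jaw":1,"linear":[-1.13,-3.73,0],"twist":0},{"jaw":1,"linear":[-1.13,-3.73,0],"twist":0},{"jaw":1,"linear":[-1.13,-3.73,0],"twist":0},{"jaw":1,"linear":[-1.13,-3.73,0],"twist":0},{"jaw":1,"linear":[-1.13,-3.73,0],"twist":0},{"jaw":1,"linear":[-1.13,-3.73,0],"twist":0}]' | head -2
python3 to.py .3966,.3018,.24 .3966,.3018,.066
```

```text
time: 1.27
position: [0.4208, -0.3593, 0.2392]
time: 2.18
position: [0.4045, 0.0692, 0.2395]
t 2.2 p [0.4045 0.0692 0.2395] yaw -14.9 w 0.0865 gf 0.0 F [ 1.1  0.9 -0.2]
.3966,.3018,.24 delta [ -6.75 -22.27  -0.05] rows 6 each [-1.12 -3.71 -0.01]
.3966,.3018,.066 delta [ 0.  -0.  17.4] rows 5 each [ 0.   -0.    3.48]
```

```bash
python3 -m pendant '[{"jaw":1,"linear":[-1.12,-3.71,0],"twist":0},{"jaw":1,"linear":[-1.12,-3.71,0],"twist":0},{"jaw":1,"linear":[-1.12,-3.71,0],"twist":0},{"jaw":1,"linear":[-1.12,-3.71,0],"twist":0},{"jaw":1,"linear":[-1.12,-3.71,0],"twist":0},{"jaw":1,"linear":[-1.12,-3.71,0],"twist":0},{"jaw":1,"linear":[0,0,3.5],"twist":0},{"jaw":1,"linear":[0,0,3.5],"twist":0},{"jaw":1,"linear":[0,0,0],"twist":0},{"jaw":1,"linear":[0,0,0],"twist":0}]' | head -2
python3 - <<'E'
from h import *
O=both();cv2.imwrite("pics/s2.png",O[1][2]["color"][180:420,300:600])
E
python3 to.py .3966,.3018,.066
```

```text
time: 3.02
position: [0.3957, 0.2992, 0.1681]
t 3.1 p [0.3983 0.2998 0.1707] yaw -14.92 w 0.0874 gf 0.0 F [-0.3  0.2 -0.2]
.3966,.3018,.066 delta [-0.23 -0.14 10.47] rows 3 each [-0.08 -0.05  3.49]
```

View pics/s2.png

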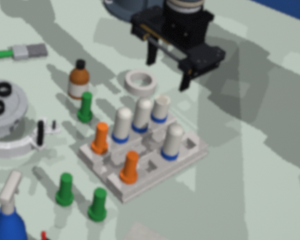

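The crop shows the gripper over the snapped candle at (160,108), with its fingers on either side across the row.

```bash
python3 -m pendant '[{"jaw":1,"linear":[-0.1,-0.1,3.5],"twist":0},{"jaw":1,"linear":[0,0,3.5],"twist":0},{"jaw":1,"linear":[0,0,3.4],"twist":0},{"jaw":1,"linear":[0,0,0],"twist":0},{"jaw":0.2,"linear":[0,0,0],"twist":0},{"jaw":0.2,"linear":[0,0,0],"twist":0},{"jaw":0.2,"linear":[0,0,0],"twist":0},{"jaw":0.2,"linear":[0,0,0],"twist":0},{"jaw":0.2,"linear":[0,0,0],"twist":0},{"jaw":0.2,"linear":[0,0,0],"twist":0}]' 25; python3 to.py
```

```text
time: 3.95
position: [0.3974, 0.3014, 0.067]
tool_rot: [0.992, -0.129, 0.001, -0.001]
ft_force: [-0.3, -0.1, 0.1]
grip_width: 0.0551
grip_force: 0.0
t 4.0 p [0.3974 0.3014 0.067 ] yaw -14.88 w 0.0551 gf 0.0 F [-0.3 -0.1  0.1]
```

Fingers move about 65 mm/s, so I'll finish the close and lift.

```bash
python3 -m pendant '[{"jaw":0.2,"linear":[0,0,0],"twist":0},{"jaw":0.2,"linear":[0,0,0],"twist":0},{"jaw":0.2,"linear":[0,0,0],"twist":0},{"jaw":0.2,"linear":[0,0,0],"twist":0},{"jaw":0.2,"linear":[0,0,0],"twist":0},{"jaw":0.2,"linear":[0,0,-2],"twist":0},{"jaw":0.2,"linear":[0,0,-3.8],"twist":0},{"jaw":0.2,"linear":[0,0,-3.8],"twist":0},{"jaw":0.2,"linear":[0,0,-3.8],"twist":0},{"jaw":0.2,"linear":[0,0,-3.8],"twist":0}]'; python3 to.py .4165,-.36,.235
```

```text
time: 4.78
position: [0.396, 0.3007, 0.2389]
tool_rot: [0.992, -0.129, -0.001, 0.0]
ft_force: [0.8, 0.2, -0.7]
grip_width: 0.0321
grip_force: 25.0
t 4.8 p [0.396  0.3007 0.2389] yaw -14.88 w 0.0321 gf 25.0 F [ 0.8  0.2 -0.7]
.4165,-.36,.235 delta [18.95 63.33  0.42] rows 17 each [1.11 3.73 0.02]
```

```bash
python3 -m pendant '[{"jaw":0.2,"linear":[1.11,3.73,0],"twist":0},{"jaw":0.2,"linear":[1.11,3.73,0],"twist":0},{"jaw":0.2,"linear":[1.11,3.73,0],"twist":0},{"jaw":0.2,"linear":[1.11,3.73,0],"twist":0},{"jaw":0.2,"linear":[1.11,3.73,0],"twist":0},{"jaw":0.2,"linear":[1.11,3.73,0],"twist":0},{"jaw":0.2,"linear":[1.11,3.73,0],"twist":0},{"jaw":0.2,"linear":[1.11,3.73,0],"twist":0},{"jaw":0.2,"linear":[1.11,3.73,0],"twist":0},{"jaw":0.2,"linear":[1.11,3.73,0],"twist":0},{"jaw":0.2,"linear":[1.11,3.73,0],"twist":0},{"jaw":0.2,"linear":[1.11,3.73,0],"twist":0}]' |head -2; python3 -m pendant '[{"jaw":0.2,"linear":[1.11,3.73,0],"twist":0},{"jaw":0.2,"linear":[1.11,3.73,0],"twist":0},{"jaw":0.2,"linear":[1.11,3.73,0],"twist":0},{"jaw":0.2,"linear":[1.11,3.73,0],"twist":0},{"jaw":0.2,"linear":[1.11,3.73,0],"twist":0},{"jaw":0.2,"linear":[0,0,0],"twist":0}]'; python3 to.py .4165,-.36,.085
```

```text
time: 5.78
position: [0.4098, -0.1675, 0.2373]
time: 6.28
position: [0.417, -0.3688, 0.2376]
tool_rot: [0.991, -0.132, 0.002, 0.004]
ft_force: [1.3, -1.4, 0.1]
grip_width: 0.0323
grip_force: 25.0
t 6.3 p [ 0.417  -0.3688  0.2376] yaw -15.17 w 0.0323 gf 25.0 F [ 1.3 -1.4  0.1]
.4165,-.36,.085 delta [-0.35 -0.94 15.25] rows 4 each [-0.09 -0.23  3.81]
```

```bash
python3 -m pendant '[{"jaw":0.2,"linear":[-0.1,-0.2,3.8],"twist":0},{"jaw":0.2,"linear":[-0.1,-0.2,3.8],"twist":0},{"jaw":0.2,"linear":[0,0,3.8],"twist":0},{"jaw":0.2,"linear":[0,0,3.8],"twist":0},{"jaw":0.2,"linear":[0,0,0],"twist":0},{"jaw":0.7,"linear":[0,0,0],"twist":0},{"jaw":0.7,"linear":[0,0,0],"twist":0},{"jaw":0.7,"linear":[0,0,0],"twist":0},{"jaw":0.7,"linear":[0,0,-3],"twist":0},{"jaw":1,"linear":[0,0,-4],"twist":0},{"jaw":1,"linear":[0,0,-4],"twist":0},{"jaw":1,"linear":[0,0,-4],"twist":0}]'; python3 to.py y-14.9 .4737,.3747,.237  .4737,.3747,.078
python3 - <<'E'
from h import *
O=both();cv2.imwrite("pics/s3.png",O[1][2]["color"][130:240,150:330]);o=O[0]
print(blobs(o,sel(o,100,125,.005,.08,(.33,.5,-.45,-.28))),blobs(o,sel(o,0,180,.02,.09,(.35,.49,-.42,-.3),0,90,80)))
E
```

```text
time: 7.28
position: [0.4157, -0.3561, 0.2406]
tool_rot: [0.992, -0.129, 0.002, 0.002]
ft_force: [0.8, -0.8, -0.6]
grip_width: 0.0708
grip_force: 0.0
t 7.3 p [ 0.4157 -0.3561  0.2406] yaw -14.87 w 0.0708 gf 0.0 F [ 0.8 -0.8 -0.6]
.4737,.3747,.237 delta [-13.19 -72.12   0.36] rows 19 each [-0.69 -3.8   0.02]
.4737,.3747,.078 delta [ 0.   0.  15.9] rows 4 each [0.   0.   3.97]
[] []
```

```bash
python3 -m pendant '[{"jaw":1,"linear":[-0.69,-3.8,0],"twist":0},{"jaw":1,"linear":[-0.69,-3.8,0],"twist":0},{"jaw":1,"linear":[-0.69,-3.8,0],"twist":0},{"jaw":1,"linear":[-0.69,-3.8,0],"twist":0},{"jaw":1,"linear":[-0.69,-3.8,0],"twist":0},{"jaw":1,"linear":[-0.69,-3.8,0],"twist":0},{"jaw":1,"linear":[-0.69,-3.8,0],"twist":0},{"jaw":1,"linear":[-0.69,-3.8,0],"twist":0},{"jaw":1,"linear":[-0.69,-3.8,0],"twist":0},{"jaw":1,"linear":[-0.69,-3.8,0],"twist":0},{"jaw":1,"linear":[-0.69,-3.8,0],"twist":0},{"jaw":1,"linear":[-0.69,-3.8,0],"twist":0}]' |head -2; python3 -m pendant '[{"jaw":1,"linear":[-0.69,-3.8,0],"twist":0},{"jaw":1,"linear":[-0.69,-3.8,0],"twist":0},{"jaw":1,"linear":[-0.69,-3.8,0],"twist":0},{"jaw":1,"linear":[-0.69,-3.8,0],"twist":0},{"jaw":1,"linear":[-0.69,-3.8,0],"twist":0},{"jaw":1,"linear":[-0.69,-3.8,0],"twist":0},{"jaw":1,"linear":[-0.69,-3.8,0],"twist":0},{"jaw":1,"linear":[0,0,3.5],"twist":0},{"jaw":1,"linear":[0,0,3.5],"twist":0},{"jaw":1,"linear":[0,0,0],"twist":0},{"jaw":1,"linear":[0,0,0],"twist":0}]' |head -2;  python3 - <<'E'
from h import *
O=both();cv2.imwrite("pics/s4.png",O[1][2]["color"][120:360,180:500])
E
python3 to.py y-14.9 .4737,.3747,.078
```

```text
time: 8.38
position: [0.4527, 0.1081, 0.2379]
time: 9.3
position: [0.4729, 0.3752, 0.1658]
t 9.4 p [0.4754 0.376  0.1683] yaw -14.91 w 0.0871 gf 0.0 F [-0.1  0.2  0.5]
.4737,.3747,.078 delta [-0.13  0.16  9.03] rows 3 each [-0.04  0.05  3.01]
```

View pics/s4.png

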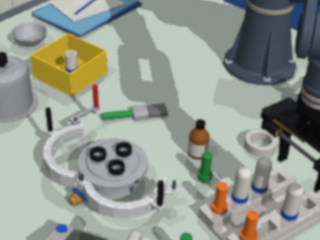

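The crop shows the snapped candle inside the yellow tub at (70,60) and the gripper moving over the lone candle at (292,200).

```bash
python3 -m pendant '[{"jaw":1,"linear":[-0.05,0.05,3],"twist":0},{"jaw":1,"linear":[0,0,3],"twist":0},{"jaw":1,"linear":[0,0,3],"twist":0},{"jaw":0.2,"linear":[0,0,0],"twist":0},{"jaw":0.2,"linear":[0,0,0],"twist":0},{"jaw":0.2,"linear":[0,0,0],"twist":0},{"jaw":0.2,"linear":[0,0,0],"twist":0},{"jaw":0.2,"linear":[0,0,0],"twist":0},{"jaw":0.2,"linear":[0,0,0],"twist":0},{"jaw":0.2,"linear":[0,0,0],"twist":0},{"jaw":0.2,"linear":[0,0,0],"twist":0},{"jaw":0.2,"linear":[0,0,0],"twist":0}]' 25|head -2; python3 -m pendant '[{"jaw":0.2,"linear":[0,0,0],"twist":0},{"jaw":0.2,"linear":[0,0,0],"twist":0},{"jaw":0.2,"linear":[0,0,-2],"twist":0},{"jaw":0.2,"linear":[0,0,-3.8],"twist":0},{"jaw":0.2,"linear":[0,0,-3.8],"twist":0},{"jaw":0.2,"linear":[0,0,-3.8],"twist":0},{"jaw":0.2,"linear":[0,0,-2],"twist":0},{"jaw":0.2,"linear":[0,0,0],"twist":0},{"jaw":0.2,"linear":[0,0,0],"twist":0}]' ;python3 to.py y-14.9 .55,.15,.235 .643,.0435,.235 .643,.0435,.127
```

```text
time: 10.4
position: [0.4735, 0.3753, 0.0758]
time: 11.15
position: [0.4738, 0.3755, 0.2305]
tool_rot: [0.992, -0.129, 0.001, -0.001]
ft_force: [-0.7, 0.0, -1.0]
grip_width: 0.0321
grip_force: 25.0
t 11.2 p [0.4738 0.3755 0.2305] yaw -14.88 w 0.0321 gf 25.0 F [-0.7  0.  -1. ]
.55,.15,.235 delta [13.17 19.83 -0.45] rows 6 each [ 2.19  3.3  -0.07]
.643,.0435,.235 delta [11.73  7.9   0.  ] rows 4 each [2.93 1.98 0.  ]
.643,.0435,.127 delta [ 0.   0.  10.8] rows 3 each [0.  0.  3.6]
```

```bash
python3 -m pendant '[{"jaw":0.2,"linear":[2.2,3.3,0],"twist":0},{"jaw":0.2,"linear":[2.2,3.3,0],"twist":0},{"jaw":0.2,"linear":[2.2,3.3,0],"twist":0},{"jaw":0.2,"linear":[2.2,3.3,0],"twist":0},{"jaw":0.2,"linear":[2.2,3.3,0],"twist":0},{"jaw":0.2,"linear":[2.2,3.3,0],"twist":0},{"jaw":0.2,"linear":[2.9,2,0],"twist":0},{"jaw":0.2,"linear":[2.9,2,0],"twist":0},{"jaw":0.2,"linear":[2.9,2,1],"twist":0},{"jaw":0.2,"linear":[2.9,2,3],"twist":0},{"jaw":0.2,"linear":[0,0,3],"twist":0},{"jaw":0.2,"linear":[0,0,1.2],"twist":0}]' |head -2; python3 -m pendant '[{"jaw":0.2,"linear":[0,0,0],"twist":0},{"jaw":0.2,"linear":[0,0,0],"twist":0},{"jaw":0.2,"linear":[0,0,0],"twist":0},{"jaw":0.2,"linear":[0,0,0],"twist":0}]' |head -2;  python3 - <<'E'
from h import *
O=both();a=O[0][2]["color"][165:275,235:400];b=O[1][2]["color"][195:325,215:365]
cv2.imwrite("pics/c5.png",np.hstack([cv2.resize(a,(450,300)),cv2.resize(b,(346,300))]))
def fit(c0,R,z0,z1,rad):
    Q=np.vstack([o[0][(o[0][...,2]>z0)&(o[0][...,2]<z1)&(np.hypot(o[0][...,0]-c0[0],o[0][...,1]-c0[1])<rad)] for o in O]);return len(Q),circ(Q,R,c0)
print(fit((.643,.0435),.018,.099,.111,.024))
E
python3 to.py .643,.0435,.120
```

```text
time: 12.15
position: [0.6363, 0.0438, 0.1437]
time: 12.48
position: [0.6401, 0.0465, 0.1522]
(26, array([0.64022271, 0.04572649]))
t 12.6 p [0.6401 0.0463 0.1524] yaw -14.81 w 0.0325 gf 25.0 F [ 0.3  0.5 -1.9]
.643,.0435,.120 delta [0.34 0.2  3.24] rows 1 each [0.34 0.2  3.24]
```

View pics/c5.png

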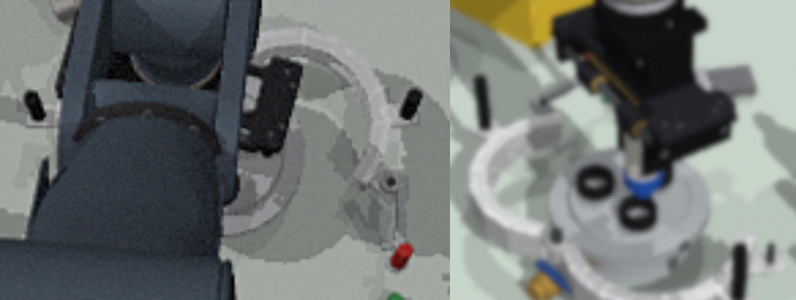

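The scene half of the crop shows the candle's blue cap at (645,185), just above the back-left socket. The cloud puts the cap at (0.640, 0.046), which matches the TCP, so I'll shift 3 mm and lower it.

```bash
python3 -m pendant '[{"jaw":0.2,"linear":[0.32,0.2,0],"twist":0},{"jaw":0.2,"linear":[0,0,0.9],"twist":0},{"jaw":0.2,"linear":[0,0,0.9],"twist":0},{"jaw":0.2,"linear":[0,0,0.7],"twist":0},{"jaw":0.2,"linear":[0,0,0.5],"twist":0},{"jaw":0.2,"linear":[0,0,0.1],"twist":0},{"jaw":0.2,"linear":[0,0,0],"twist":0},{"jaw":0.2,"linear":[0,0,0],"twist":0}]'; python3 to.py .643,.0435,.12
```

```text
time: 13.25
position: [0.6412, 0.0428, 0.1195]
tool_rot: [0.992, -0.129, -0.001, 0.0]
ft_force: [-3.3, 0.0, 4.0]
grip_width: 0.0322
grip_force: 25.0
t 13.2 p [0.6412 0.0428 0.1195] yaw -14.87 w 0.0322 gf 25.0 F [-3.3  0.   4. ]
.643,.0435,.12 delta [ 0.16 -0.12 -0.05] rows 1 each [ 0.16 -0.12 -0.05]
```

```bash
python3 -m pendant '[{"jaw":0.55,"linear":[0,0,0],"twist":0},{"jaw":0.55,"linear":[0,0,0],"twist":0},{"jaw":0.55,"linear":[0,0,0],"twist":0},{"jaw":0.55,"linear":[0,0,0],"twist":0},{"jaw":0.55,"linear":[0,0,-2],"twist":0},{"jaw":0.55,"linear":[0,0,-3],"twist":0},{"jaw":0.55,"linear":[0,0,-4],"twist":0},{"jaw":0.8,"linear":[0,0,-2.5],"twist":0}]' 25 | head -2; python3 to.py y-14.9 .55,.15,.237 .4506,.2878,.237 .4506,.2878,.078
```

```text
time: 13.92
position: [0.6433, 0.0427, 0.2375]
t 13.9 p [0.6433 0.0427 0.2375] yaw -14.88 w 0.0503 gf 0.0 F [ 1.5 -0.2  1.4]
.55,.15,.237 delta [-11.78  -7.97   0.05] rows 4 each [-2.94 -1.99  0.01]
.4506,.2878,.237 delta [-13.15 -10.76   0.  ] rows 5 each [-2.63 -2.15  0.  ]
.4506,.2878,.078 delta [ 0.   0.  15.9] rows 4 each [0.   0.   3.97]
```

```bash
python3 -m pendant '[{"jaw":1,"linear":[-2.94,-2,0],"twist":0},{"jaw":1,"linear":[-2.94,-2,0],"twist":0},{"jaw":1,"linear":[-2.94,-2,0],"twist":0},{"jaw":1,"linear":[-2.94,-2,0],"twist":0},{"jaw":1,"linear":[-2.63,-2.15,0],"twist":0},{"jaw":1,"linear":[-2.63,-2.15,0],"twist":0},{"jaw":1,"linear":[-2.63,-2.15,0],"twist":0},{"jaw":1,"linear":[-2.63,-2.15,0],"twist":0},{"jaw":1,"linear":[-2.63,-2.15,0],"twist":0},{"jaw":1,"linear":[0,0,3.5],"twist":0},{"jaw":1,"linear":[0,0,0],"twist":0},{"jaw":1,"linear":[0,0,0],"twist":0}]' |head -2;  python3 - <<'E'
from h import *
O=both()
def fit(c0,R,z0,z1,rad):
    r=[]
    for k in (O,O[:1],O[1:]):
        Q=np.vstack([o[0][(o[0][...,2]>z0)&(o[0][...,2]<z1)&(np.hypot(o[0][...,0]-c0[0],o[0][...,1]-c0[1])<rad)] for o in k]);r+=[len(Q),circ(Q,R,c0).round(4)] if len(Q)>9 else [len(Q)]
    return r
print("placed",fit((.642,.043),.0165,.10,.135,.024))
print("plus top z",[np.percentile(o[0][np.hypot(o[0][...,0]-.642,o[0][...,1]-.043)<.016][:,2],98) for o in O])
for r in sockets(O): print(np.round(r[0],4),r[1])
E
python3 to.py y-14.9 .4506,.2878,.078
```

```text
time: 14.92
position: [0.4481, 0.2876, 0.1983]
placed [241, array([0.6415, 0.0432]), 46, array([0.6404, 0.0429]), 195, array([0.642 , 0.0432])]
plus top z [np.float64(0.16330831835503018), np.float64(0.1596037429162711)]
[0.6226 0.0134 1.0198] [2, 61, 64]
[0.6288 0.0163 1.0191] [18, 67, 25]
[0.625  0.0147 1.0309] [20, 128, 89]
t 15.0 p [0.4506 0.2876 0.2002] yaw -14.94 w 0.0866 gf 0.0 F [-0.7  1.1  1. ]
.4506,.2878,.078 delta [-1.000e-02 -2.000e-02  1.222e+01] rows 4 each [-0.   -0.01  3.05]
```

```bash
python3 -m pendant '[{"jaw":1,"linear":[0,0,3.1],"twist":0},{"jaw":1,"linear":[0,0,3.1],"twist":0},{"jaw":1,"linear":[0,0,3.1],"twist":0},{"jaw":0.2,"linear":[0,0,3.1],"twist":0},{"jaw":0.2,"linear":[0,0,0],"twist":0},{"jaw":0.2,"linear":[0,0,0],"twist":0},{"jaw":0.2,"linear":[0,0,0],"twist":0},{"jaw":0.2,"linear":[0,0,0],"twist":0},{"jaw":0.2,"linear":[0,0,0],"twist":0},{"jaw":0.2,"linear":[0,0,0],"twist":0},{"jaw":0.2,"linear":[0,0,0],"twist":0},{"jaw":0.2,"linear":[0,0,0],"twist":0}]' 25|head -2; python3 -m pendant '[{"jaw":0.2,"linear":[0,0,0],"twist":0},{"jaw":0.2,"linear":[0,0,0],"twist":0},{"jaw":0.2,"linear":[0,0,0],"twist":0}]' |head -2;python3 -m pendant '[{"jaw":0.2,"linear":[0,0,-2],"twist":0},{"jaw":0.2,"linear":[0,0,-3.8],"twist":0},{"jaw":0.2,"linear":[0,0,-3.8],"twist":0},{"jaw":0.2,"linear":[0,0,-3.8],"twist":0},{"jaw":0.2,"linear":[0,0,-3],"twist":0},{"jaw":0.2,"linear":[0,0,0],"twist":0},{"jaw":0.2,"linear":[0,0,0],"twist":0}]' ;python3 to.py y-14.9 .54,-.0155,.24 .6405,-.0155,.24 .6405,-.0155,.15
```

```text
time: 16.02
position: [0.4497, 0.2881, 0.0763]
time: 16.27
position: [0.4496, 0.288, 0.0761]
time: 16.85
position: [0.4502, 0.2884, 0.2412]
tool_rot: [0.992, -0.129, 0.002, -0.001]
ft_force: [-0.4, -0.2, -2.0]
grip_width: 0.0322
grip_force: 25.0
t 16.9 p [0.4502 0.2884 0.2412] yaw -14.87 w 0.0322 gf 25.0 F [-0.4 -0.2 -2. ]
.54,-.0155,.24 delta [16.49 27.06  0.12] rows 8 each [2.06 3.38 0.01]
.6405,-.0155,.24 delta [ 9.71 -2.58  0.  ] rows 3 each [ 3.24 -0.86  0.  ]
.6405,-.0155,.15 delta [0. 0. 9.] rows 3 each [0. 0. 3.]
```

```bash
python3 -m pendant '[{"jaw":0.2,"linear":[2.06,3.38,0],"twist":0},{"jaw":0.2,"linear":[2.06,3.38,0],"twist":0},{"jaw":0.2,"linear":[2.06,3.38,0],"twist":0},{"jaw":0.2,"linear":[2.06,3.38,0],"twist":0},{"jaw":0.2,"linear":[2.06,3.38,0],"twist":0},{"jaw":0.2,"linear":[2.06,3.38,0],"twist":0},{"jaw":0.2,"linear":[2.06,3.38,0],"twist":0},{"jaw":0.2,"linear":[2.06,3.38,0],"twist":0},{"jaw":0.2,"linear":[3.24,-0.86,0],"twist":0},{"jaw":0.2,"linear":[3.24,-0.86,0],"twist":0},{"jaw":0.2,"linear":[3.24,-0.86,0],"twist":0},{"jaw":0.2,"linear":[0,0,3],"twist":0}]' |head -2; python3 -m pendant '[{"jaw":0.2,"linear":[0,0,3],"twist":0},{"jaw":0.2,"linear":[0,0,2.5],"twist":0},{"jaw":0.2,"linear":[0,0,0],"twist":0},{"jaw":0.2,"linear":[0,0,0],"twist":0},{"jaw":0.2,"linear":[0,0,0],"twist":0},{"jaw":0.2,"linear":[0,0,0],"twist":0}]' |head -2;  python3 - <<'E'
from h import *
O=both()
Q=np.vstack([o[0][(o[0][...,2]>.099)&(o[0][...,2]<.117)&(np.hypot(o[0][...,0]-.6405,o[0][...,1]+.0155)<.024)] for o in O]);print(len(Q),circ(Q,.018,(.6405,-.0155)))
E
python3 to.py .641,-.0155,.120
```

```text
time: 17.85
position: [0.6503, -0.0179, 0.2128]
time: 18.35
position: [0.6409, -0.0159, 0.156]
48 [ 0.64261865 -0.01649213]
t 18.4 p [ 0.6409 -0.0159  0.1564] yaw -14.88 w 0.0322 gf 25.0 F [-0.1 -0.3 -0.3]
.641,-.0155,.120 delta [-0.02 -0.04  3.64] rows 1 each [-0.02 -0.04  3.64]
```

```bash
python3 -m pendant '[{"jaw":0.2,"linear":[0,0,0.9],"twist":0},{"jaw":0.2,"linear":[0,0,0.9],"twist":0},{"jaw":0.2,"linear":[0,0,0.8],"twist":0},{"jaw":0.2,"linear":[0,0,0.6],"twist":0},{"jaw":0.2,"linear":[0,0,0.4],"twist":0},{"jaw":0.2,"linear":[0,0,0],"twist":0},{"jaw":0.2,"linear":[0,0,0],"twist":0},{"jaw":0.2,"linear":[0,0,0],"twist":0}]'; python3 to.py .641,-.0155,.12
```

```text
time: 19.12
position: [0.6391, -0.0156, 0.1199]
tool_rot: [0.992, -0.129, -0.001, 0.0]
ft_force: [-3.8, -0.4, 10.6]
grip_width: 0.032
grip_force: 25.0
t 19.1 p [ 0.6391 -0.0156  0.1199] yaw -14.87 w 0.032 gf 25.0 F [-3.8 -0.4 10.6]
.641,-.0155,.12 delta [ 0.18 -0.06 -0.01] rows 1 each [ 0.18 -0.06 -0.01]
```

```bash
python3 -m pendant '[{"jaw":0.52,"linear":[0,0,0],"twist":0},{"jaw":0.52,"linear":[0,0,0],"twist":0},{"jaw":0.52,"linear":[0,0,0],"twist":0},{"jaw":0.52,"linear":[0,0,0],"twist":0},{"jaw":0.52,"linear":[0,0,-2],"twist":0},{"jaw":0.52,"linear":[0,0,-3],"twist":0},{"jaw":0.52,"linear":[0,0,-4],"twist":0},{"jaw":0.52,"linear":[0,0,-3],"twist":0}]' 25 | head -2; python3 to.py y-14.9 .56,.05,.24 .505,.2735,.24 .505,.2735,.078
```

```text
time: 19.78
position: [0.6403, -0.0158, 0.2402]
t 19.8 p [ 0.6403 -0.0158  0.2402] yaw -14.88 w 0.0452 gf 0.0 F [1.  0.2 0.9]
.56,.05,.24 delta [-9.45 -4.29  0.02] rows 3 each [-3.15 -1.43  0.01]
.505,.2735,.24 delta [-11.06 -20.18   0.  ] rows 6 each [-1.84 -3.36  0.  ]
.505,.2735,.078 delta [ 0.   0.  16.2] rows 4 each [0.   0.   4.05]
```

```bash
python3 -m pendant '[{"jaw":0.52,"linear":[-3.15,-1.43,0],"twist":0},{"jaw":1,"linear":[-3.15,-1.43,0],"twist":0},{"jaw":1,"linear":[-3.15,-1.43,0],"twist":0},{"jaw":1,"linear":[-1.84,-3.36,0],"twist":0},{"jaw":1,"linear":[-1.84,-3.36,0],"twist":0},{"jaw":1,"linear":[-1.84,-3.36,0],"twist":0},{"jaw":1,"linear":[-1.84,-3.36,0],"twist":0},{"jaw":1,"linear":[-1.84,-3.36,0],"twist":0},{"jaw":1,"linear":[-1.84,-3.36,0],"twist":0},{"jaw":1,"linear":[0,0,3.5],"twist":0},{"jaw":1,"linear":[0,0,0],"twist":0},{"jaw":1,"linear":[0,0,0],"twist":0}]' |head -2;  python3 -m pendant '[{"jaw":1,"linear":[0,0,0],"twist":0},{"jaw":1,"linear":[0,0,0],"twist":0}]' |head -2; python3 to.py y-14.9 .505,.2735,.078
python3 - <<'E'
from h import *
O=both();P=np.vstack([o[0].reshape(-1,3) for o in O])
for n,c,z in (("placed2",(.6395,-.0155),(.10,.135)),("placed1",(.6415,.0433),(.1,.135)),("s1",(.505,.2735),(.055,.08))):
    Q=P[(P[:,2]>z[0])&(P[:,2]<z[1])&(np.hypot(P[:,0]-c[0],P[:,1]-c[1])<.024)];print(n,len(Q),circ(Q,.0165,c))
E
```

```text
time: 20.78
position: [0.5028, 0.2728, 0.2017]
time: 20.95
position: [0.5058, 0.2723, 0.2046]
t 20.9 p [0.5058 0.2723 0.2046] yaw -14.98 w 0.0867 gf 0.0 F [ 0.2 -0.6  0.1]
.505,.2735,.078 delta [-0.11 -0.1  12.66] rows 4 each [-0.03 -0.02  3.16]
placed2 240 [ 0.63997778 -0.01531006]
placed1 242 [0.64173527 0.04346382]
s1 132 [0.50513266 0.27354364]
```

```bash
python3 -m pendant '[{"jaw":1,"linear":[-0.1,-0.1,3.2],"twist":0},{"jaw":1,"linear":[0,0,3.2],"twist":0},{"jaw":1,"linear":[0,0,3.2],"twist":0},{"jaw":0.2,"linear":[0,0,3.2],"twist":0},{"jaw":0.2,"linear":[0,0,0],"twist":0},{"jaw":0.2,"linear":[0,0,0],"twist":0},{"jaw":0.2,"linear":[0,0,0],"twist":0},{"jaw":0.2,"linear":[0,0,0],"twist":0},{"jaw":0.2,"linear":[0,0,0],"twist":0},{"jaw":0.2,"linear":[0,0,0],"twist":0},{"jaw":0.2,"linear":[0,0,0],"twist":0},{"jaw":0.2,"linear":[0,0,0],"twist":0}]' 25|head -2; python3 -m pendant '[{"jaw":0.2,"linear":[0,0,0],"twist":0},{"jaw":0.2,"linear":[0,0,0],"twist":0},{"jaw":0.2,"linear":[0,0,0],"twist":0}]' |head -2;python3 -m pendant '[{"jaw":0.2,"linear":[0,0,-2],"twist":0},{"jaw":0.2,"linear":[0,0,-3.8],"twist":0},{"jaw":0.2,"linear":[0,0,-3.8],"twist":0},{"jaw":0.2,"linear":[0,0,-3.8],"twist":0},{"jaw":0.2,"linear":[0,0,-3],"twist":0},{"jaw":0.2,"linear":[0,0,0],"twist":0},{"jaw":0.2,"linear":[0,0,0],"twist":0}]' ;python3 to.py y-14.9 .53,.02,.24 .59,.0155,.24 .59,.0155,.15
```

```text
time: 22.05
position: [0.5042, 0.2745, 0.0764]
time: 22.3
position: [0.504, 0.2744, 0.0762]
time: 22.88
position: [0.5047, 0.2748, 0.2413]
tool_rot: [0.992, -0.129, 0.002, -0.001]
ft_force: [0.1, -0.6, -0.7]
grip_width: 0.0318
grip_force: 25.0
t 22.9 p [0.5047 0.2748 0.2413] yaw -14.88 w 0.0318 gf 25.0 F [ 0.1 -0.6 -0.7]
.53,.02,.24 delta [ 8.99 23.97  0.13] rows 7 each [1.28 3.42 0.02]
.59,.0155,.24 delta [ 5.91 -1.11  0.  ] rows 2 each [ 2.96 -0.55  0.  ]
.59,.0155,.15 delta [0. 0. 9.] rows 3 each [0. 0. 3.]
```

```bash
python3 -m pendant '[{"jaw":0.2,"linear":[1.28,3.42,0],"twist":0},{"jaw":0.2,"linear":[1.28,3.42,0],"twist":0},{"jaw":0.2,"linear":[1.28,3.42,0],"twist":0},{"jaw":0.2,"linear":[1.28,3.42,0],"twist":0},{"jaw":0.2,"linear":[1.28,3.42,0],"twist":0},{"jaw":0.2,"linear":[1.28,3.42,0],"twist":0},{"jaw":0.2,"linear":[1.28,3.42,0],"twist":0},{"jaw":0.2,"linear":[2.96,-0.55,0],"twist":0},{"jaw":0.2,"linear":[2.96,-0.55,0],"twist":0},{"jaw":0.2,"linear":[0,0,3],"twist":0},{"jaw":0.2,"linear":[0,0,3],"twist":0},{"jaw":0.2,"linear":[0,0,2.5],"twist":0}]' |head -2; python3 -m pendant '[{"jaw":0.2,"linear":[0,0,0],"twist":0},{"jaw":0.2,"linear":[0,0,0],"twist":0},{"jaw":0.2,"linear":[0,0,0],"twist":0},{"jaw":0.2,"linear":[0,0,0],"twist":0}]' |head -2; python3 to.py .59,.0155,.120
```

```text
time: 23.88
position: [0.5872, 0.0154, 0.1505]
time: 24.22
position: [0.5901, 0.0154, 0.1558]
t 24.2 p [0.5901 0.0154 0.1558] yaw -14.87 w 0.0324 gf 25.0 F [ 0.4  0.3 -1.1]
.59,.0155,.120 delta [-0.02 -0.01  3.58] rows 1 each [-0.02 -0.01  3.58]
```

```bash
python3 -m pendant '[{"jaw":0.2,"linear":[0,0,0.9],"twist":0},{"jaw":0.2,"linear":[0,0,0.9],"twist":0},{"jaw":0.2,"linear":[0,0,0.8],"twist":0},{"jaw":0.2,"linear":[0,0,0.6],"twist":0},{"jaw":0.2,"linear":[0,0,0.35],"twist":0},{"jaw":0.2,"linear":[0,0,0],"twist":0},{"jaw":0.2,"linear":[0,0,0],"twist":0},{"jaw":0.2,"linear":[0,0,0],"twist":0}]'; python3 to.py .59,.0155,.12
```

```text
time: 24.88
position: [0.5886, 0.0154, 0.1201]
tool_rot: [0.992, -0.129, -0.0, 0.0]
ft_force: [-2.5, -0.8, 9.0]
grip_width: 0.0323
grip_force: 25.0
t 24.9 p [0.5886 0.0154 0.1201] yaw -14.87 w 0.0323 gf 25.0 F [-2.5 -0.8  9. ]
.59,.0155,.12 delta [ 0.13 -0.04  0.01] rows 1 each [ 0.13 -0.04  0.01]
```

```bash
python3 -m pendant '[{"jaw":0.52,"linear":[0,0,0],"twist":0},{"jaw":0.52,"linear":[0,0,0],"twist":0},{"jaw":0.52,"linear":[0,0,0],"twist":0},{"jaw":0.52,"linear":[0,0,0],"twist":0},{"jaw":0.52,"linear":[0,0,-2],"twist":0},{"jaw":0.52,"linear":[0,0,-3],"twist":0},{"jaw":0.52,"linear":[0,0,-4],"twist":0},{"jaw":0.52,"linear":[0,0,-3],"twist":0}]' 25 | head -2; python3 to.py y-14.9 .50,-.22,.25
```

```text
time: 25.55
position: [0.5894, 0.0154, 0.2408]
t 25.6 p [0.5894 0.0154 0.2408] yaw -14.88 w 0.0452 gf 0.0 F [0.7 0.1 0.7]
.50,-.22,.25 delta [-2.59 25.05 -0.92] rows 7 each [-0.37  3.58 -0.13]
```

```bash
python3 -m pendant '[{"jaw":0.7,"linear":[-0.37,3.58,-0.13],"twist":0},{"jaw":0.7,"linear":[-0.37,3.58,-0.13],"twist":0},{"jaw":0.7,"linear":[-0.37,3.58,-0.13],"twist":0},{"jaw":0.7,"linear":[-0.37,3.58,-0.13],"twist":0},{"jaw":0.7,"linear":[-0.37,3.58,-0.13],"twist":0},{"jaw":0.7,"linear":[-0.37,3.58,-0.13],"twist":0},{"jaw":0.7,"linear":[-0.37,3.58,-0.13],"twist":0},{"jaw":0.7,"linear":[0,0,0],"twist":0}]' 25 | head -2
cat > m.py <<'E'
from h import *
O=both();P=np.vstack([o[0].reshape(-1,3) for o in O])
def fit(n,c,R,z0,z1,rad):
    for _ in range(2):
        Q=P[(P[:,2]>z0)&(P[:,2]<z1)&(np.hypot(P[:,0]-c[0],P[:,1]-c[1])<rad)]
        if len(Q)<10: print(n,"few");return
        c=circ(Q,R,c)
    print(n,len(Q),c.round(4));return c
E
python3 - <<'E'
from m import *
for i,c in enumerate([(.6417,.0434),(.64,-.0154),(.589,.0155)]):
    fit(f"c{i}",c,.0165,.1,.135,.024);q=P[np.hypot(P[:,0]-c[0],P[:,1]-c[1])<.014];print(np.percentile(q[:,2],90))
fit("cover",(.619,-.3805),.065,.03,.10,.08);fit("knob",(.619,-.3805),.016,.132,.15,.025)
a=O[0][2]["color"][165:345,235:510];cv2.imwrite("pics/c6.png",cv2.resize(a,(788,516)))
E
python3 to.py y-14.9 .619,-.3805,.25
```

```text
time: 26.22
position: [0.4984, -0.2263, 0.2483]
c0 233 [0.6415 0.0433]
0.15922675544431453
c1 228 [ 0.6402 -0.015 ]
0.15953192046780473
c2 164 [0.5892 0.0158]
0.15992417639859569
cover 1195 [ 0.6199 -0.3809]
knob 88 [ 0.6199 -0.381 ]
t 26.3 p [ 0.4992 -0.2214  0.2479] yaw -15.08 w 0.0607 gf 0.0 F [-0.   0.2  0.4]
.619,-.3805,.25 delta [15.67 12.29 -0.21] rows 5 each [ 3.13  2.46 -0.04]
```

View pics/c6.png

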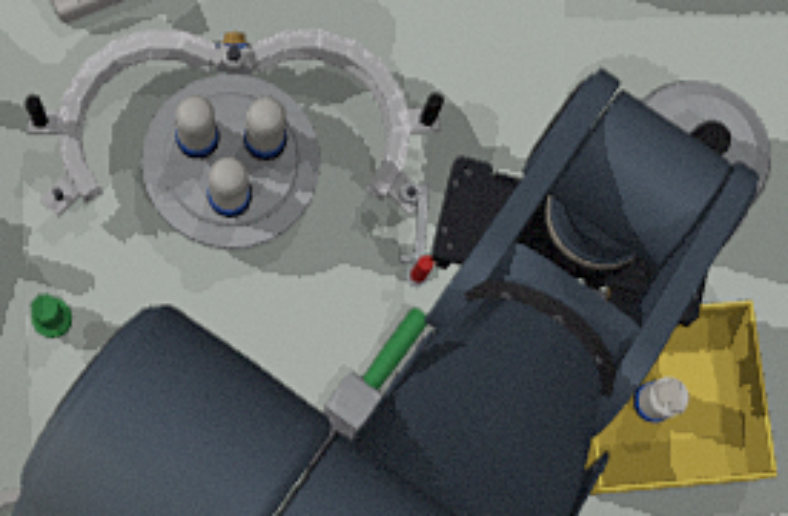

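All three candles stand in the sockets at (197,125), (265,128) and (229,187). The snapped one is in the tub at (662,400) and the cover has not moved.

```bash
python3 -m pendant '[{"jaw":0.7,"linear":[3.14,2.47,0],"twist":0},{"jaw":0.7,"linear":[3.14,2.47,0],"twist":0},{"jaw":0.7,"linear":[3.14,2.47,0],"twist":0},{"jaw":0.7,"linear":[3.14,2.47,0],"twist":0},{"jaw":0.7,"linear":[3.14,2.47,0],"twist":0},{"jaw":0.7,"linear":[0,0,3],"twist":0},{"jaw":0.7,"linear":[0,0,0],"twist":0},{"jaw":0.7,"linear":[0,0,0],"twist":0},{"jaw":0.7,"linear":[0,0,0],"twist":0}]' 25 | head -2
python3 - <<'E'
from m import *
fit("cover",(.6197,-.381),.065,.03,.10,.09)
E
python3 to.py y-14.9 .6197,-.381,.14
```

```text
time: 27.07
position: [0.6199, -0.3778, 0.218]
cover 1268 [ 0.62   -0.3809]
t 27.2 p [ 0.6203 -0.3786  0.2197] yaw -14.8 w 0.0608 gf 0.0 F [ 0.2 -0.4 -0.7]
.6197,-.381,.14 delta [0.   0.25 7.97] rows 2 each [0.   0.12 3.98]
```

```bash
python3 -m pendant '[{"jaw":0.7,"linear":[0,0.2,2],"twist":0},{"jaw":0.7,"linear":[0,0,2],"twist":0},{"jaw":0.7,"linear":[0,0,2],"twist":0},{"jaw":0.7,"linear":[0,0,1.9],"twist":0},{"jaw":0.7,"linear":[0,0,0],"twist":0},{"jaw":0.1,"linear":[0,0,0],"twist":0},{"jaw":0.1,"linear":[0,0,0],"twist":0},{"jaw":0.1,"linear":[0,0,0],"twist":0},{"jaw":0.1,"linear":[0,0,0],"twist":0},{"jaw":0.1,"linear":[0,0,0],"twist":0},{"jaw":0.1,"linear":[0,0,0],"twist":0},{"jaw":0.1,"linear":[0,0,0],"twist":0}]' 50; python3 -m pendant '[{"jaw":0.1,"linear":[0,0,0],"twist":0},{"jaw":0.1,"linear":[0,0,0],"twist":0},{"jaw":0.1,"linear":[0,0,0],"twist":0}]'; python3 to.py y-14.9 .6197,-.381,.325 .624,.0146,.325
```

```text
time: 28.17
position: [0.6193, -0.3817, 0.1397]
tool_rot: [0.992, -0.13, 0.0, 0.0]
ft_force: [-0.5, 1.9, 1.7]
grip_width: 0.0304
grip_force: 50.0
time: 28.42
position: [0.6193, -0.3817, 0.1397]
tool_rot: [0.992, -0.129, 0.0, 0.0]
ft_force: [-1.1, 0.5, 5.0]
grip_width: 0.0305
grip_force: 50.0
t 28.4 p [ 0.6193 -0.3817  0.1397] yaw -14.88 w 0.0305 gf 50.0 F [-1.1  0.5  5. ]
.6197,-.381,.325 delta [  0.02  -0.08 -18.53] rows 5 each [ 0.   -0.02 -3.71]
.624,.0146,.325 delta [ -9.76 -38.34   0.  ] rows 10 each [-0.98 -3.83  0.  ]
```

```bash
python3 -m pendant '[{"jaw":0.1,"linear":[0,0,-1],"twist":0},{"jaw":0.1,"linear":[0,0,-2],"twist":0},{"jaw":0.1,"linear":[0,0,-3],"twist":0},{"jaw":0.1,"linear":[0,0,-3],"twist":0},{"jaw":0.1,"linear":[0,0,-3],"twist":0},{"jaw":0.1,"linear":[0,0,-3],"twist":0},{"jaw":0.1,"linear":[0,0,-2.5],"twist":0},{"jaw":0.1,"linear":[0,0,-1],"twist":0},{"jaw":0.1,"linear":[0,0,0],"twist":0},{"jaw":0.1,"linear":[0,0,0],"twist":0}]'; python3 to.py y-14.9 .624,.0146,.325
```

```text
time: 29.25
position: [0.6185, -0.3812, 0.3222]
tool_rot: [0.992, -0.129, -0.001, -0.001]
ft_force: [-0.7, -0.5, -7.6]
grip_width: 0.0305
grip_force: 50.0
t 29.2 p [ 0.6185 -0.3812  0.3222] yaw -14.88 w 0.0305 gf 50.0 F [-0.7 -0.5 -7.6]
.624,.0146,.325 delta [ -9.64 -38.39  -0.28] rows 10 each [-0.96 -3.84 -0.03]
```

```bash
python3 -m pendant '[{"jaw":0.1,"linear":[-0.4,-1.6,0],"twist":0},{"jaw":0.1,"linear":[-0.8,-3.2,0],"twist":0},{"jaw":0.1,"linear":[-0.95,-3.8,0],"twist":0},{"jaw":0.1,"linear":[-0.95,-3.8,0],"twist":0},{"jaw":0.1,"linear":[-0.95,-3.8,0],"twist":0},{"jaw":0.1,"linear":[-0.95,-3.8,0],"twist":0},{"jaw":0.1,"linear":[-0.95,-3.8,0],"twist":0},{"jaw":0.1,"linear":[-0.95,-3.8,0],"twist":0},{"jaw":0.1,"linear":[-0.95,-3.8,0],"twist":0},{"jaw":0.1,"linear":[-0.8,-3.2,0],"twist":0},{"jaw":0.1,"linear":[-0.6,-2.4,0],"twist":0},{"jaw":0.1,"linear":[-0.35,-1.4,0],"twist":0}]'|head -2;python3 -m pendant '[{"jaw":0.1,"linear":[0,0,0],"twist":0},{"jaw":0.1,"linear":[0,0,0],"twist":0},{"jaw":0.1,"linear":[0,0,0],"twist":0},{"jaw":0.1,"linear":[0,0,0],"twist":0}]'; python3 to.py y-14.9 .624,.0146,.325;  python3 - <<'E'
from m import *
fit("cover",(.62,.0145),.065,.19,.29,.08)
fit("flange",(.62,.0145),.078,.181,.188,.09)
E
```

```text
time: 30.25
position: [0.6227, 0.0181, 0.3206]
time: 30.58
position: [0.6249, 0.0125, 0.3232]
tool_rot: [0.991, -0.13, -0.001, 0.0]
ft_force: [0.5, -0.3, -6.1]
grip_width: 0.0305
grip_force: 50.0
t 30.6 p [0.6249 0.0125 0.3232] yaw -14.98 w 0.0305 gf 50.0 F [ 0.5 -0.3 -6.1]
.624,.0146,.325 delta [-0.14 -0.18 -0.18] rows 1 each [-0.14 -0.18 -0.18]
cover 2980 [0.6247 0.0132]
flange 177 [0.6231 0.0135]
```

```bash
python3 -m pendant '[{"jaw":0.1,"linear":[-0.1,-0.15,0],"twist":0},{"jaw":0.1,"linear":[0,0,1],"twist":0},{"jaw":0.1,"linear":[0,0,2],"twist":0},{"jaw":0.1,"linear":[0,0,2],"twist":0},{"jaw":0.1,"linear":[0,0,2],"twist":0},{"jaw":0.1,"linear":[0,0,2],"twist":0},{"jaw":0.1,"linear":[0,0,2],"twist":0},{"jaw":0.1,"linear":[0,0,0.8],"twist":0},{"jaw":0.1,"linear":[0,0,0],"twist":0},{"jaw":0.1,"linear":[0,0,0],"twist":0},{"jaw":0.1,"linear":[0,0,0],"twist":0}]'; python3 to.py y-14.9 .624,.0146,.1917;  python3 - <<'E'
from m import *
fit("cover",(.624,.0145),.065,.085,.17,.08)
E
```

```text
time: 31.6
position: [0.6257, 0.0155, 0.2075]
tool_rot: [0.992, -0.13, 0.002, 0.0]
ft_force: [-0.6, 0.0, -7.4]
grip_width: 0.0305
grip_force: 50.0
t 31.6 p [0.6257 0.0155 0.2075] yaw -14.88 w 0.0305 gf 50.0 F [-0.6  0.  -7.4]
.624,.0146,.1917 delta [-0.14  0.13  1.58] rows 1 each [-0.14  0.13  1.58]
cover 1864 [0.6259 0.0163]
```

```bash
python3 -m pendant '[{"jaw":0.1,"linear":[-0.15,0.1,0],"twist":0},{"jaw":0.1,"linear":[0,0,0.4],"twist":0},{"jaw":0.1,"linear":[0,0,0.4],"twist":0},{"jaw":0.1,"linear":[0,0,0.4],"twist":0},{"jaw":0.1,"linear":[0,0,0.3],"twist":0},{"jaw":0.1,"linear":[0,0,0],"twist":0},{"jaw":0.1,"linear":[0,0,0],"twist":0},{"jaw":0.1,"linear":[0,0,0],"twist":0}]'; python3 to.py y-14.9 .624,.0146,.1917;  python3 - <<'E'
from m import *
fit("cover",(.624,.0145),.065,.085,.17,.08)
E
```

```text
time: 32.37
position: [0.6248, 0.0142, 0.1921]
tool_rot: [0.992, -0.13, 0.003, 0.0]
ft_force: [3.8, -4.1, -1.5]
grip_width: 0.0305
grip_force: 50.0
t 32.4 p [0.6248 0.0142 0.1921] yaw -14.89 w 0.0305 gf 50.0 F [ 3.8 -4.1 -1.5]
.624,.0146,.1917 delta [-0.08 -0.01  0.04] rows 1 each [-0.08 -0.01  0.04]
cover 2324 [0.6244 0.0143]
```

```bash
python3 -m pendant '[{"jaw":0.1,"linear":[0.08,0.08,0.1],"twist":0},{"jaw":0.1,"linear":[0,0,0.1],"twist":0},{"jaw":0.1,"linear":[0,0,0],"twist":0},{"jaw":0.6,"linear":[0,0,0],"twist":0},{"jaw":0.6,"linear":[0,0,0],"twist":0},{"jaw":0.6,"linear":[0,0,0],"twist":0},{"jaw":0.6,"linear":[0,0,0],"twist":0},{"jaw":0.6,"linear":[0,0,0],"twist":0},{"jaw":0.6,"linear":[0,0,-1],"twist":0},{"jaw":0.6,"linear":[0,0,-3],"twist":0},{"jaw":0.6,"linear":[0,0,-3],"twist":0},{"jaw":0.6,"linear":[0,0,0],"twist":0}]'; python3 to.py y-14.9 .58,.18,.2
python3 - <<'E'
from m import *
fit("cover",(.624,.0145),.065,.085,.17,.08)
q=P[(np.hypot(P[:,0]-.624,P[:,1]-.0145)<.06)&(np.hypot(P[:,0]-.624,P[:,1]-.0145)>.03)];print(np.percentile(q[:,2],[10,25,50]))
for n,c in dict(jl=(.6586,.18),jr=(.659,-.1569),la=(.5218,-.1458)).items(): fit(n,c,.007,.09,.122,.018)
E
```

```text
time: 33.47
position: [0.6263, 0.0133, 0.2652]
tool_rot: [0.992, -0.129, 0.005, 0.001]
ft_force: [0.9, -0.8, 0.7]
grip_width: 0.0521
grip_force: 0.0
t 33.5 p [0.6263 0.0133 0.2652] yaw -14.86 w 0.0521 gf 0.0 F [ 0.9 -0.8  0.7]
.58,.18,.2 delta [ -8.76 -14.91   6.52] rows 5 each [-1.75 -2.98  1.3 ]
cover 2419 [0.6248 0.014 ]
[0.17249945 0.37722039 0.47402662]
jl 99 [0.6587 0.1803]
jr 85 [ 0.6592 -0.157 ]
la 77 [ 0.5221 -0.1462]
```

```bash
python3 -m pendant '[{"jaw":0.6,"linear":[0,0,0],"twist":6},{"jaw":0.6,"linear":[0,0,0],"twist":6},{"jaw":0.6,"linear":[0,0,0],"twist":6},{"jaw":0.6,"linear":[0,0,0],"twist":6},{"jaw":0.6,"linear":[0,0,0],"twist":6},{"jaw":0.6,"linear":[0,0,0],"twist":0}]' |head -2; python3 to.py y-44.9 .6587,.1803,.22 .6587,.1803,.123
```

```text
time: 34.07
position: [0.6218, 0.0141, 0.2572]
t 34.1 p [0.6218 0.0141 0.2572] yaw -44.99 w 0.052 gf 0.0 F [ 0.   0.6 -0.1]
.6587,.1803,.22 delta [ -9.12 -14.38   3.72] rows 5 each [-1.82 -2.88  0.74]
.6587,.1803,.123 delta [0.  0.  9.7] rows 3 each [0.   0.   3.23]
```

```bash
python3 -m pendant '[{"jaw":0.6,"linear":[-1.82,-2.88,0],"twist":0},{"jaw":0.6,"linear":[-1.82,-2.88,0],"twist":0},{"jaw":0.6,"linear":[-1.82,-2.88,0.6],"twist":0},{"jaw":0.6,"linear":[-1.82,-2.88,1.4],"twist":0},{"jaw":0.6,"linear":[-1.82,-2.88,1.4],"twist":0},{"jaw":0.6,"linear":[0,0,2],"twist":0},{"jaw":0.6,"linear":[0,0,0],"twist":0},{"jaw":0.6,"linear":[0,0,0],"twist":0},{"jaw":0.6,"linear":[0,0,0],"twist":0}]' |head -2; python3 to.py y-44.9 .6587,.1803,.123
```

```text
time: 34.82
position: [0.6603, 0.1795, 0.2051]
t 34.8 p [0.6603 0.1795 0.2051] yaw -44.86 w 0.0519 gf 0.0 F [ 0.2 -0.3  0.6]
.6587,.1803,.123 delta [-0.18  0.06  8.21] rows 3 each [-0.06  0.02  2.74]
```

```bash
python3 -m pendant '[{"jaw":0.6,"linear":[-0.18,0.06,2],"twist":0},{"jaw":0.6,"linear":[0,0,2.7],"twist":0},{"jaw":0.5,"linear":[0,0,2.5],"twist":0},{"jaw":0.4,"linear":[0,0,1],"twist":0},{"jaw":0,"linear":[0,0,0],"twist":0},{"jaw":0,"linear":[0,0,0],"twist":0},{"jaw":0,"linear":[0,0,0],"twist":0},{"jaw":0,"linear":[0,0,0],"twist":0},{"jaw":0,"linear":[0,0,0],"twist":0},{"jaw":0,"linear":[0,0,0],"twist":0},{"jaw":0,"linear":[0,0,0],"twist":0},{"jaw":0,"linear":[0,0,0],"twist":0}]' 12;  cat > arc.py <<'E'
import sys,numpy as np
from scipy.spatial.transform import Rotation as R
from rig import robot
# arc.py hx hy tx ty nrows : from present TCP round hinge to the target's direction
hx,hy,tx,ty,n=map(float,sys.argv[1:]);n=int(n)
o=robot.get_obs();M=R.from_quat(o["tool_rot"]).as_matrix();p=o["position"]
v=p[:2]-[hx,hy];w=np.array([tx-hx,ty-hy]);a=np.arctan2(v[0]*w[1]-v[1]*w[0],v@w)
print("angle",a,"r",np.hypot(*v),np.hypot(*w),"gf",o["grip_force"],"w",o["grip_width"])
pts=[np.array([hx,hy])+R.from_rotvec([0,0,a*i/n]).as_matrix()[:2,:2]@v for i in range(n+1)]
for d in np.diff(pts,axis=0): print((M.T@np.r_[d,0]*100).round(2))
E
python3 - <<'E'
import numpy as np
c=np.array([.6245,.0143]);t=np.radians(-1.7);Rm=np.array([[np.cos(t),-np.sin(t)],[np.sin(t),np.cos(t)]])
for n,v in dict(H=(.092,0),L=(-.0664,.0813),Rr=(-.0664,-.0813),latchclosed=(-.114,.048),pivot=(-.103,-.024)).items(): print(n,(c+Rm@v).round(4))
E
python3 arc.py .7165 .0116 .5605 .0975 9
```

```text
time: 35.82
position: [0.66, 0.1811, 0.1249]
tool_rot: [0.924, -0.382, 0.002, -0.0]
ft_force: [0.2, -1.9, 6.2]
grip_width: 0.0139
grip_force: 12.0
H [0.7165 0.0116]
L [0.5605 0.0975]
Rr [ 0.5557 -0.065 ]
latchclosed [0.512  0.0657]
pivot [ 0.5208 -0.0066]
angle 0.7453696096567304 r 0.17864041282348092 0.17808652391464103 gf 12.003546953201294 w 0.013857955842137509
[-0.61  1.35 -0.  ]
[-0.5   1.39 -0.  ]
[-0.38  1.43 -0.  ]
[-0.26  1.46 -0.  ]
[-0.14  1.47 -0.  ]
[-0.01  1.48 -0.  ]
[ 0.11  1.48 -0.  ]
[ 0.23  1.46 -0.  ]
[ 0.35  1.44 -0.  ]
```

```bash
python3 -m pendant '[{"jaw":0,"linear":[-0.61,1.35,0],"twist":0},{"jaw":0,"linear":[-0.5,1.39,0],"twist":0},{"jaw":0,"linear":[-0.38,1.43,0],"twist":0},{"jaw":0,"linear":[-0.26,1.46,0],"twist":0},{"jaw":0,"linear":[-0.14,1.47,0],"twist":0},{"jaw":0,"linear":[0,1.48,0],"twist":0},{"jaw":0,"linear":[0.11,1.48,0],"twist":0},{"jaw":0,"linear":[0.23,1.46,0],"twist":0},{"jaw":0,"linear":[0.33,1.2,0],"twist":0},{"jaw":0,"linear":[0,0,0],"twist":0},{"jaw":0,"linear":[0,0,0],"twist":0}]';python3 arc.py .7165 .0116 .5605 .0975 1
```

```text
time: 36.73
position: [0.5604, 0.0997, 0.1245]
tool_rot: [0.924, -0.382, 0.0, -0.001]
ft_force: [-1.8, 0.2, 6.6]
grip_width: 0.0133
grip_force: 12.0
angle 0.010529137408342661 r 0.17926403921667597 0.17808652391464103 gf 12.002025246620178 w 0.013301738800196427
[ 0.05  0.18 -0.  ]
```

Nearly shut, so a small nudge should find the stop. Then I'll release and rise.

```bash
python3 -m pendant '[{"jaw":0,"linear":[0.08,0.2,0],"twist":0},{"jaw":0,"linear":[0,0.1,0],"twist":0},{"jaw":0,"linear":[0,0,0],"twist":0},{"jaw":0,"linear":[0,0,0],"twist":0}]';python3 arc.py .7165 .0116 .5605 .0975 1;  python3 -m pendant '[{"jaw":0.4,"linear":[0,0,0],"twist":0},{"jaw":0.4,"linear":[0,0,0],"twist":0},{"jaw":0.4,"linear":[0,0,0],"twist":0},{"jaw":0.4,"linear":[0,0,-2],"twist":0},{"jaw":0.4,"linear":[0,0,-4],"twist":0},{"jaw":0.4,"linear":[0,0,-4],"twist":0},{"jaw":0.4,"linear":[0,0,-2],"twist":0},{"jaw":0.4,"linear":[0,0,0],"twist":0},{"jaw":0.4,"linear":[0,0,0],"twist":0}]' | head -2
python3 - <<'E'
from m import *
fit("jl",(.5605,.098),.007,.09,.122,.018);fit("cover",(.6247,.0142),.065,.085,.17,.08)
E
python3 to.py
```

```text
time: 37.07
position: [0.5593, 0.0978, 0.1245]
tool_rot: [0.924, -0.382, 0.001, -0.001]
ft_force: [-1.7, -0.3, 7.0]
grip_width: 0.0133
grip_force: 12.0
angle -0.0019266554381114913 r 0.17929068895028435 0.17808652391464103 gf 12.003170102834702 w 0.013292189421515242
[-0.01 -0.03  0.  ]
time: 37.82
position: [0.5592, 0.0972, 0.2442]
jl 66 [0.5617 0.0979]
cover 3178 [0.6245 0.0146]
t 37.9 p [0.5575 0.0972 0.2417] yaw -44.88 w 0.0346 gf 0.0 F [-0.5 -0.4 -0.5]
```

```bash
python3 -m pendant '[{"jaw":0.4,"linear":[0,0,-0.5],"twist":-7},{"jaw":0.4,"linear":[0,0,0],"twist":-7},{"jaw":0.4,"linear":[0,0,0],"twist":-7},{"jaw":0.4,"linear":[0,0,0],"twist":-7},{"jaw":0.4,"linear":[0,0,0],"twist":-7},{"jaw":0.4,"linear":[0,0,0],"twist":-7},{"jaw":0.4,"linear":[0,0,0],"twist":-7},{"jaw":0.4,"linear":[0,0,0],"twist":-7},{"jaw":0.4,"linear":[0,0,0],"twist":-7},{"jaw":0.4,"linear":[0,0,0],"twist":-7},{"jaw":0.4,"linear":[0,0,0],"twist":-7},{"jaw":0.4,"linear":[0,0,0],"twist":-7}]' |head -2; python3 -m pendant '[{"jaw":0.4,"linear":[0,0,0],"twist":-3},{"jaw":0.4,"linear":[0,0,0],"twist":0},{"jaw":0.4,"linear":[0,0,0],"twist":0}]' |head -2; python3 to.py .53,-.05,.245 .6592,-.157,.245 .6592,-.157,.123
```

```text
time: 38.92
position: [0.5574, 0.0971, 0.2455]
time: 39.17
position: [0.5578, 0.0971, 0.2463]
t 39.2 p [0.5578 0.0971 0.2463] yaw 42.02 w 0.0345 gf 0.0 F [-0.4 -0.5 -0.7]
.53,-.05,.245 delta [-11.91   9.07   0.14] rows 4 each [-2.98  2.27  0.03]
.6592,-.157,.245 delta [ 2.43 16.6  -0.05] rows 5 each [ 0.49  3.32 -0.01]
.6592,-.157,.123 delta [ 0.03  0.03 12.2 ] rows 4 each [0.01 0.01 3.05]
```

```bash
python3 -m pendant '[{"jaw":0.5,"linear":[-2.98,2.27,0],"twist":0},{"jaw":0.5,"linear":[-2.98,2.27,0],"twist":0},{"jaw":0.5,"linear":[-2.98,2.27,0],"twist":0},{"jaw":0.6,"linear":[-2.98,2.27,0],"twist":0},{"jaw":0.6,"linear":[0.49,3.32,0],"twist":0},{"jaw":0.6,"linear":[0.49,3.32,0],"twist":0},{"jaw":0.6,"linear":[0.49,3.32,0],"twist":0},{"jaw":0.6,"linear":[0.49,3.32,0],"twist":0},{"jaw":0.6,"linear":[0.49,3.32,0],"twist":0},{"jaw":0.6,"linear":[0,0,3],"twist":0},{"jaw":0.6,"linear":[0,0,0],"twist":0},{"jaw":0.6,"linear":[0,0,0],"twist":0}]' |head -2
python3 - <<'E'
from m import *
fit("cover",(.6247,.0142),.065,.085,.17,.08);fit("jl",(.5605,.098),.007,.09,.122,.018);fit("jr",(.6592,-.157),.007,.09,.122,.018)
E
python3 to.py .6592,-.157,.124
```

```text
time: 40.17
position: [0.6587, -0.1563, 0.2149]
cover 3513 [0.6251 0.0138]
jl 66 [0.562  0.0978]
jr 66 [ 0.6594 -0.1572]
t 40.3 p [ 0.6602 -0.1563  0.218 ] yaw 42.11 w 0.0522 gf 0.0 F [0.3 0.4 0.3]
.6592,-.157,.124 delta [-0.12  0.    9.4 ] rows 3 each [-0.04  0.    3.13]
```

```bash
python3 -m pendant '[{"jaw":0.6,"linear":[-0.1,0,2.4],"twist":0},{"jaw":0.6,"linear":[0,0,3],"twist":0},{"jaw":0.5,"linear":[0,0,2.8],"twist":0},{"jaw":0.4,"linear":[0,0,1.1],"twist":0},{"jaw":0,"linear":[0,0,0],"twist":0},{"jaw":0,"linear":[0,0,0],"twist":0},{"jaw":0,"linear":[0,0,0],"twist":0},{"jaw":0,"linear":[0,0,0],"twist":0},{"jaw":0,"linear":[0,0,0],"twist":0},{"jaw":0,"linear":[0,0,0],"twist":0},{"jaw":0,"linear":[0,0,0],"twist":0},{"jaw":0,"linear":[0,0,0],"twist":0}]' 12; python3 arc.py .7165 .0116 .5557 -.065 9
```

```text
time: 41.27
position: [0.6612, -0.1576, 0.1271]
tool_rot: [0.933, 0.359, 0.001, 0.001]
ft_force: [-0.3, 1.7, 6.7]
grip_width: 0.0134
grip_force: 12.0
angle -0.8101307509970298 r 0.1779683498757206 0.17811288555295493 gf 12.00438380241394 w 0.013426763692288284
[-0.73 -1.42 -0.01]
[-0.6  -1.48 -0.01]
[-0.46 -1.53 -0.  ]
[-0.33 -1.57 -0.  ]
[-0.18 -1.59 -0.  ]
[-0.04 -1.6  -0.  ]
[ 0.1 -1.6 -0. ]
[ 0.25 -1.58 -0.  ]
[ 0.39 -1.55 -0.  ]
```

```bash
python3 -m pendant '[{"jaw":0,"linear":[-0.73,-1.42,0],"twist":0},{"jaw":0,"linear":[-0.6,-1.48,0],"twist":0},{"jaw":0,"linear":[-0.46,-1.53,0],"twist":0},{"jaw":0,"linear":[-0.33,-1.57,0],"twist":0},{"jaw":0,"linear":[-0.18,-1.59,0],"twist":0},{"jaw":0,"linear":[-0.04,-1.6,0],"twist":0},{"jaw":0,"linear":[0.1,-1.6,0],"twist":0},{"jaw":0,"linear":[0.25,-1.58,0],"twist":0},{"jaw":0,"linear":[0.35,-1.3,0],"twist":0},{"jaw":0,"linear":[0,0,0],"twist":0},{"jaw":0,"linear":[0,0,0],"twist":0}]';python3 arc.py .7165 .0116 .5557 -.065 1
```

```text
time: 42.18
position: [0.5559, -0.0666, 0.1263]
tool_rot: [0.933, 0.36, -0.0, 0.0]
ft_force: [-3.0, -0.6, 7.9]
grip_width: 0.0134
grip_force: 12.0
angle -0.008351607012837336 r 0.17865040288562886 0.17811288555295493 gf 12.00099527835846 w 0.013407714782395977
[ 0.04 -0.14 -0.  ]
```

```bash
python3 -m pendant '[{"jaw":0,"linear":[0.06,-0.2,0],"twist":0},{"jaw":0,"linear":[0,-0.1,0],"twist":0},{"jaw":0,"linear":[0,0,0],"twist":0},{"jaw":0,"linear":[0,0,0],"twist":0}]';python3 arc.py .7165 .0116 .5557 -.065 1;  python3 -m pendant '[{"jaw":0.35,"linear":[0,0,0],"twist":0},{"jaw":0.35,"linear":[0,0,0],"twist":0},{"jaw":0.35,"linear":[0,0,0],"twist":0},{"jaw":0.35,"linear":[0,0,-2],"twist":0},{"jaw":0.35,"linear":[0,0,-4],"twist":0},{"jaw":0.35,"linear":[0,0,-4],"twist":0},{"jaw":0.35,"linear":[0,0,-2],"twist":0},{"jaw":0.35,"linear":[0,0,0],"twist":0},{"jaw":0.35,"linear":[0,0,0],"twist":0}]' | head -2
python3 - <<'E'
from m import *
fit("jl",(.5605,.098),.007,.09,.122,.018);fit("jr",(.5557,-.065),.007,.09,.122,.018);fit("la",(.468,.040),.007,.09,.122,.025);fit("cover",(.6247,.0142),.065,.085,.17,.08)
for o in O: print(blobs(o,np.logical_or(sel(o,0,4,.03,.14,(.4,.6,-.1,.12)),sel(o,176,180,.03,.14,(.4,.6,-.1,.12)))))
E
python3 to.py
```

```text
time: 42.52
position: [0.5551, -0.0649, 0.1264]
tool_rot: [0.933, 0.36, 0.0, 0.001]
ft_force: [-1.3, -0.8, 7.1]
grip_width: 0.0135
grip_force: 12.0
angle 0.0019114839357051213 r 0.17864364775533836 0.17811288555295493 gf 12.002649307250977 w 0.013466355983717659
[-0.01  0.03  0.  ]
time: 43.27
position: [0.5551, -0.0646, 0.2461]
jl 77 [0.5613 0.0979]
jr few
la 65 [0.4683 0.0407]
cover 2998 [0.6248 0.0132]
[]
[(114, [0.473, 0.0448, 0.1001], np.float64(0.1286))]
t 43.4 p [ 0.5534 -0.0641  0.2437] yaw 42.13 w 0.0302 gf 0.0 F [-0.  -0.7 -1.1]
```

```bash
python3 -m pendant '[{"jaw":0.4,"linear":[-0.6,0.6,0],"twist":7},{"jaw":0.4,"linear":[0,0,0],"twist":7},{"jaw":0.4,"linear":[0,0,0],"twist":7},{"jaw":0.4,"linear":[0,0,0],"twist":7},{"jaw":0.4,"linear":[0,0,0],"twist":7},{"jaw":0.4,"linear":[0,0,0],"twist":7},{"jaw":0.4,"linear":[0,0,0],"twist":7},{"jaw":0.4,"linear":[0,0,0],"twist":7},{"jaw":0.4,"linear":[0,0,0],"twist":7},{"jaw":0.4,"linear":[0,0,0],"twist":7},{"jaw":0.4,"linear":[0,0,0],"twist":7},{"jaw":0.4,"linear":[0,0,0],"twist":7}]' |head -2; python3 to.py y-41.9 .4685,.041,.22 .4685,.041,.124
```

```text
time: 44.37
position: [0.5528, -0.0726, 0.2426]
t 44.4 p [ 0.5528 -0.0726  0.2426] yaw -42.23 w 0.0346 gf 0.0 F [-0.3 -1.  -0.5]
.4685,.041,.22 delta [-13.87  -2.82   2.26] rows 4 each [-3.47 -0.71  0.56]
.4685,.041,.124 delta [0.  0.  9.6] rows 3 each [0.  0.  3.2]
```

```bash
python3 -m pendant '[{"jaw":0.5,"linear":[-3.47,-0.71,0],"twist":0},{"jaw":0.5,"linear":[-3.47,-0.71,0],"twist":0},{"jaw":0.5,"linear":[-3.47,-0.71,0],"twist":0},{"jaw":0.5,"linear":[-3.47,-0.71,2],"twist":0},{"jaw":0.5,"linear":[0,0,2],"twist":0},{"jaw":0.5,"linear":[0,0,0],"twist":0},{"jaw":0.5,"linear":[0,0,0],"twist":0},{"jaw":0.5,"linear":[0,0,0],"twist":0}]' |head -2
python3 - <<'E'
from m import *
fit("jr",(.5557,-.065),.007,.09,.122,.018);fit("jl",(.561,.098),.007,.09,.122,.018);fit("la",(.4685,.041),.007,.09,.122,.018)
b=O[1][2]["color"][195:325,215:365];cv2.imwrite("pics/c7.png",cv2.resize(b,(600,520)))
E
python3 to.py .4685,.041,.124
```

```text
time: 45.03
position: [0.4708, 0.0402, 0.2049]
jr 14 [ 0.5544 -0.0659]
jl 67 [0.5622 0.0982]
la 72 [0.4686 0.0407]
t 45.1 p [0.4713 0.0399 0.2056] yaw -41.95 w 0.0435 gf 0.0 F [-0.1 -0.4  0.4]
.4685,.041,.124 delta [-0.29  0.11  8.16] rows 3 each [-0.1   0.04  2.72]
```

View pics/c7.png

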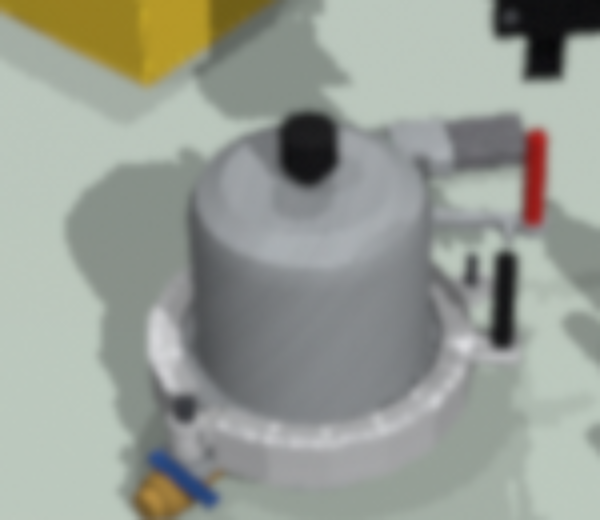

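The ring is shut round the seated cover. The red latch post is at (535,178) and the pin at (472,270), with the gripper above the post.

```bash
python3 -m pendant '[{"jaw":0.5,"linear":[-0.27,0.1,2],"twist":0},{"jaw":0.5,"linear":[0,0,2.7],"twist":0},{"jaw":0.5,"linear":[0,0,2.4],"twist":0},{"jaw":0.4,"linear":[0,0,1],"twist":0},{"jaw":0,"linear":[0,0,0],"twist":0},{"jaw":0,"linear":[0,0,0],"twist":0},{"jaw":0,"linear":[0,0,0],"twist":0},{"jaw":0,"linear":[0,0,0],"twist":0},{"jaw":0,"linear":[0,0,0],"twist":0},{"jaw":0,"linear":[0,0,0],"twist":0},{"jaw":0,"linear":[0,0,0],"twist":0},{"jaw":0,"linear":[0,0,0],"twist":0}]' 12; python3 arc.py .5208 -.0066 .512 .0657 6
```

```text
time: 46.13
position: [0.4678, 0.0417, 0.125]
tool_rot: [0.934, -0.357, 0.001, -0.0]
ft_force: [-0.4, -0.7, 5.3]
grip_width: 0.0131
grip_force: 12.0
angle -0.7101216940714309 r 0.07171995084358787 0.07283357742140639 gf 12.002100795507431 w 0.013118439842903395
[ 0.06 -0.85  0.  ]
[ 0.16 -0.83  0.  ]
[ 0.25 -0.81  0.  ]
[ 0.35 -0.77  0.  ]
[ 0.44 -0.73  0.  ]
[ 0.52 -0.67  0.  ]
```

```bash
python3 -m pendant '[{"jaw":0,"linear":[0.06,-0.85,0],"twist":0},{"jaw":0,"linear":[0.16,-0.83,0],"twist":0},{"jaw":0,"linear":[0.25,-0.81,0],"twist":0},{"jaw":0,"linear":[0.35,-0.77,0],"twist":0},{"jaw":0,"linear":[0.44,-0.73,0],"twist":0},{"jaw":0,"linear":[0.5,-0.62,0],"twist":0},{"jaw":0,"linear":[0,0,0],"twist":0},{"jaw":0,"linear":[0,0,0],"twist":0},{"jaw":0,"linear":[0,0,0],"twist":0}]'; python3 arc.py .5208 -.0066 .512 .0657 1
```

```text
time: 46.88
position: [0.5113, 0.0647, 0.1244]
tool_rot: [0.934, -0.357, 0.0, -0.0]
ft_force: [-0.7, 0.1, 4.9]
grip_width: 0.0133
grip_force: 12.0
angle -0.011303909535043961 r 0.07197023343495779 0.07283357742140639 gf 12.002635896205902 w 0.01332616012320529
[ 0.05 -0.06  0.  ]
```

```bash
python3 -m pendant '[{"jaw":0,"linear":[0.1,-0.12,0],"twist":0},{"jaw":0,"linear":[0.04,-0.04,0],"twist":0},{"jaw":0,"linear":[0,0,0],"twist":0},{"jaw":0,"linear":[0,0,0],"twist":0}]';python3 arc.py .5208 -.0066 .512 .0657 1;  python3 -m pendant '[{"jaw":0.33,"linear":[0,0,0],"twist":0},{"jaw":0.33,"linear":[0,0,0],"twist":0},{"jaw":0.33,"linear":[0,0,0],"twist":0},{"jaw":0.33,"linear":[0,0,-2],"twist":0},{"jaw":0.33,"linear":[0,0,-4],"twist":0},{"jaw":0.33,"linear":[-2,0,-4],"twist":0},{"jaw":0.33,"linear":[-4,0,0],"twist":0},{"jaw":0.33,"linear":[-4,0,0],"twist":0},{"jaw":0.33,"linear":[-4,0,0],"twist":0},{"jaw":0.33,"linear":[0,0,0],"twist":0},{"jaw":0.33,"linear":[0,0,0],"twist":0}]' | head -2
python3 - <<'E'
from m import *
fit("jl",(.5605,.098),.007,.09,.122,.018);fit("jr",(.5557,-.065),.007,.09,.122,.018);fit("la",(.512,.0657),.007,.09,.122,.02);fit("cover",(.6247,.0142),.065,.085,.17,.08)
a=O[0][2]["color"][165:345,235:510];cv2.imwrite("pics/c8.png",cv2.resize(a,(788,516)))
E
python3 to.py
```

```text
time: 47.22
position: [0.5115, 0.0648, 0.1243]
tool_rot: [0.934, -0.357, -0.002, 0.001]
ft_force: [-4.3, -0.7, 7.8]
grip_width: 0.0135
grip_force: 12.0
angle -0.008688385364677677 r 0.07201135055293052 0.07283357742140639 gf 12.001296579837799 w 0.013533203391967277
[ 0.04 -0.05 -0.  ]
time: 48.13
position: [0.4083, 0.1585, 0.2215]
jl 81 [0.5615 0.0977]
jr 17 [ 0.5545 -0.0654]
la 86 [0.5131 0.0654]
cover 3705 [0.6248 0.014 ]
t 48.2 p [0.4112 0.1573 0.2216] yaw -41.85 w 0.0286 gf 0.0 F [-0.1 -0.2 -0.7]
```

View pics/c8.png

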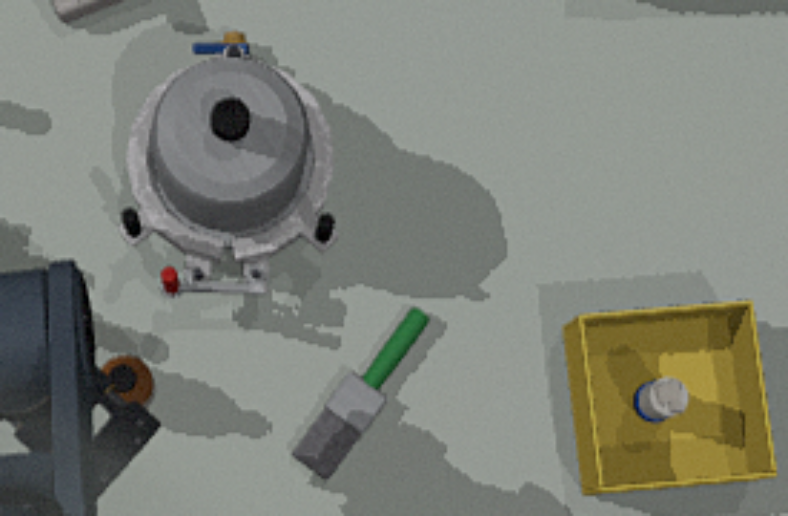

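The latch bar lies across the gap at (215,283), the posts match their shut positions, and the snapped candle, bottle and brush are in place. Handing in.

```bash
python3 -c "
from rig import robot
print(robot.hand_in())"
```

```text
the job is handed in; nothing more can be done
None
```

I put the filter back together and handed it in after about 48 s of robot time; the hand-in gave no pass or fail result. The three sound candles are in the sockets (no plugs needed) and the one snapped candle is in the tub. The cover is on, both clamp halves are shut and the latch is closed over the gap. In the last picture the bottle and brush are where they started.

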